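# Seat the guard plate and hold a bar in the deburring machine

## Robot

A 7-joint arm with a two-finger parallel gripper is mounted at the origin on the work surface. World frame = base frame: x ahead of the robot, y to its left, z up, the work surface at z = 0. Lengths are in m, angles in rad, forces in N, time in s.
With the tool pointing down it reaches from about 0.425 to 0.95 m from the base axis. Payload 4.7 kg.
Tool frame: the origin (TCP) lies on the centre line of the jaws, within the pads' length; the fingertips stand 25 mm ahead of it and the grasp point (between the pads) lies 6 mm ahead of it; z points along the fingers, y is the direction in which the jaws open and shut (so a half turn about z gives the same grasp; the last joint's range is limited). The gripper opens to 87 mm and grips with 3 to 60 N. Pads are 19 mm wide; open, the fingers measure 117 mm over their backs; the gripper's body (75 mm by 190 mm) begins 51 mm behind the grasp point.
Start: joints at [1.111, 0.469, -0.049, 1.532, 0.024, 1.141, -0.082], TCP at [0.282, -0.613, 0.216] pointing down, gripper open.
Joint ranges: [-2.59, 2.59], [-0.33, 1.99], [-1.39, 1.29], [0.1, 2.45], [-1.04, 4.18], [0.21, 1.99], [-2.66, 2.66]. Speed limits (rad/s): [2.57, 2.57, 3.14, 3.14, 3.14, 3.14, 3.14].

## Interface

Orientations are given as a rotation vector (axis times angle).
In Python, from workcell import env gives the robot as it stands.
- The arm moves only by the shell command python3 -m creep 'ROWS'. ROWS is a JSON object of lists of equal length, an entry for each row: "offset": the shift along the tool's x, y, z in m, a list of three; "turn": the turn about the tool's z in rad; "grip": the finger opening in m, from 0 to 0.087. A call has exactly 5 rows; each row shifts and turns the pose as measured when the row begins, along the tool's axes as they then stand; what a row does not reach is not made up. A row lasts 1/12 s, in which the tool goes at most 41.7 mm and 7.16 degrees, less where a joint would pass 70% of its speed; a pose out of reach is approached as far as the arm can. A call is refused whole if a number of a shift passes 0.0417 or a number of a turn 0.125, either way. A call with a gripper value outside its range is refused whole. The fingers move at their own pace and stop on an object; the grip force is fixed at half the most. Time passes only in rows, so rows that do not move let the fingers close, or fill a call up. It gives the time, the measured TCP pose, the force and the opening at its end, in the units of the state.
- env.get_obs(): the state, without advancing time (a new reading comes with each control period).
- env.capture(name): name is "scene" or "top" or "wrist"; returns a dict with "frame" (384x512x3 uint8, blue, green, red), "depth" (384x512 float32, m along the optical axis (not along the pixel's ray), 0 where there is no reading), "mtx" (3x3 intrinsics, pixels), "D" ([k1, k2, p1, p2, k3] as OpenCV has them; the pictures are not rectified), "R" (3x3) and "t" (3): a world point X has camera coordinates R X + t; the wrist camera has in their place "T_tool_cam" (4x4, takes a point from camera to tool coordinates, whose origin is the TCP and whose axes are the flange's). Camera axes: x right, y down, z forward; pixel columns grow to the right and rows downward; lengths in m; the calibration is good to about 2 mm. A picture is of the moment at which its call begins: read the wrist's pose just before it.
- env.sign_off(): hands the job in, once; it reports no verdict.
The state is a dict: "clock": time; "q": joint angles; "qd": joint speeds; "effort": joint torques, N m; "eef_pos": TCP position; "orientation": TCP orientation; "wrist_force": force on the tool from outside, world axes, zero at the start; "moment": the same for the moment, N m; "grip_width": finger opening in m.
Only numpy, scipy, OpenCV 4.12 (cv2) and the standard library are available. Lean on these libraries where they do the work, as an engineer would, in place of code of your own. Each camera call takes 0.05 s, during which the arm holds its last target.

## Task

Press the raised end of the slotted guard plate down until the plate sits level in the top of the green deburring machine. Then take the bar with the orange band from the wooden rack and lower it upright through the plate's slot until the orange band round its lower part stands at the level of the plate (the plate's top face within the band), and finish while still holding it there in the gripper, ready for the brushes. Leave the other bars and the loose things on the table where they are.

Things in the scene. Friction and masses are not known exactly. Their poses are not given: they have to be found in the camera images.
- machine: Green hollow machine, fixed: box 200 (its x) x 240 (its y) x 120 mm high, grey motor on its +x side reaching 190 mm from the centre. Origin: centre of its underside on the table, z up; place and yaw vary. A 113 x 153 mm recess in its top has a ledge 8 mm down that carries the guard plate, so the seated plate is flush with the top. Below the plate it is hollow down to 10 mm above the table.
- guard: Loose aluminium guard plate 110 (its x) x 150 (its y) x 8 mm, 0.3 kg, slot through its centre, lying in the machine's recess (1.5 mm play), axes along the machine's. Origin: centre of its underside, z normal to the plate. At the start its +y end (thin yellow line) is propped up about 10 to 13 mm on a stiff catch; its -y end rests on the ledge.
- guard_slot (a point): Centre of the slot at the plate's top face. The slot goes through the plate and is 12 mm wide (its x) and 32 mm long (its y), 2 mm more than the bar each way, with a 3 mm bevel round its mouth at the top. z normal to the plate, upward. With the plate seated this point is 120 mm above the table.
- guard_press (a point): Point on the guard plate's top face near its raised +y end, 55 mm from the slot's centre along the plate's y: press here, straight down, with closed fingers. About 5 N moves it; it goes down some 8 to 11 mm, stays down, and ends 120 mm above the table.
- catch (a joint): Stiff friction catch under the guard plate's +y end: 0 m fully up (plate propped), 0.012 m fully down (plate level). It stays where it is pushed.
- rack: Fixed wooden rack for bars, 70 (its x) x 200 (its y) x 45 mm high, origin at the centre of its underside on the table. Three pockets in a row along its y, 60 mm apart (y = -60, 0, 60 mm), 35 mm deep with their floor 10 mm above the table, 13 x 33 mm. A bar stands in each, in any order.
- bar_center (a point): Centre of the dark steel bar with orange band and head: 10 mm thick (its x), 30 wide (its y), 130 long (its z, upright), 0.2 to 0.4 kg. Stands in a rack pocket, axes along the rack's; foot 65 mm below, top 65 mm above this point. Middle of the 24 mm high band is 20 mm below this point, so it ends 20 mm above the plate. Grip across the 10 mm, about 40 mm above this point, clear of rack and plate.
- bar_blue: Bystander: same bar with a blue band, standing in the rack. Origin at its foot.
- bar_plain: Bystander: same bar without a band, standing in the rack. Origin at its foot.
- hammer: Bystander: hammer with a green handle, about 300 mm, lying on the table beyond the rack.
- gusset: Bystander: orange square steel plate 80 x 80 x 6 mm, lying flat on the table in front of the robot.
- tube: Bystander: dark square tube offcut 120 x 40 x 40 mm, lying on the table.
- spray: Bystander: yellow can, 60 mm across, 170 mm high, standing on the robot's right.
- mug: Bystander: blue mug, 80 mm across, 90 mm high, standing on the robot's left.
Not all that is in view belongs to the job. What is shaped like the part that bears bar_center but turquoise or yellow is not meant.

How it is judged:
On the way, in this order (a step that is already met when the one before it is completed fails the run):
1. the guard plate has been pressed level in its recess (angle between guard's own z axis and vertical below 0.02 rad and value of joint catch above 0.01 m and height (world z) of guard_slot below 0.1225 m), for 0.2 s.
2. the bar has gone through the seated plate's slot (all of step 1 and z of bar_center in the frame of guard_slot between 0.008 and 0.032 m and horizontal distance between bar_center and guard_slot below 0.006 m and angle between bar_center's own z axis and vertical below 0.1 rad), for 0.2 s.
At the end, for the whole second after the job is handed in: Plate level (tilt under 0.02 rad, catch over 10 mm down, within 2.5 mm of flush); bar through the slot, upright within 0.1 rad, its centre within 6 mm sideways of the slot and 8 to 32 mm above the plate (the orange band); bar at rest (under 0.02 m/s), gripped with over 3 N (all of step 2 and contact force between the fingers and bar above 3 N and linear speed of bar below 0.02 m/s); the arm keeps its last pose, push and grip.
It fails at once if a bystander was moved more than 30 mm (distance of any of bar_blue, bar_plain, hammer, gusset, tube, spray, mug from where it was at the start of the episode above 0.03 m).
It fails at once if the guard plate was taken out of its recess (height (world z) of guard_slot above 0.15 m).
It also fails if it takes over 59 s, if anything falls off the work surface, if the arm or the gripper's body presses on something with over 40 N, if the wrist force passes 120 N, or if a joint passes its speed limit or range.

## Working session

There is one attempt and no reset: what is moved stays moved. The work goes in short steps, Python scripts to look and compute and a shell command to move; the robot and the scene stay as the last step left them, time stands still between calls to the robot, and variables do not carry over. Pictures are saved under pics/ and viewed, and the job is handed in when it is done.

```bash
ls; mkdir -p pics; python3 - <<'E'
from workcell import env
import cv2,pickle
o=env.get_obs();print(o['clock'],o['eef_pos'],o['orientation'],o['grip_width'])
d={}
for n in("scene","top"):
    c=env.capture(n);d[n]=c;cv2.imwrite(f'pics/{n}0.png',c['frame']);print(n,c['mtx'],c['D'],c['R'],c['t'])
pickle.dump(d,open('c0.pkl','wb'))
E
```

```text
pics
0.0 [ 0.28162807 -0.61276827  0.21533272] [-3.06717354e+00 -6.71129166e-01  7.53611822e-04] 0.08723743903931881
scene [[410.13537971   0.         256.21089861]
 [  0.         410.13537971 188.69928284]
 [  0.           0.           1.        ]] [-0.04397405  0.          0.          0.          0.        ] [[-0.42824602  0.90357814 -0.01232434]
 [ 0.70570417  0.32588395 -0.6291115 ]
 [-0.56443509 -0.27811183 -0.77721737]] [ 0.23451183 -0.33761141  1.59584163]
top [[422.41076482   0.         255.91329792]
 [  0.         422.41076482 188.72829064]
 [  0.           0.           1.        ]] [-0.04501272  0.          0.          0.          0.        ] [[-1.28136939e-02 -9.99914890e-01 -2.45391450e-03]
 [-9.76339512e-01  1.30413022e-02 -2.15849673e-01]
 [ 2.15863305e-01 -3.69977948e-04 -9.76423523e-01]] [0.00421453 0.57776041 1.59634258]
```

View pics/scene0.png

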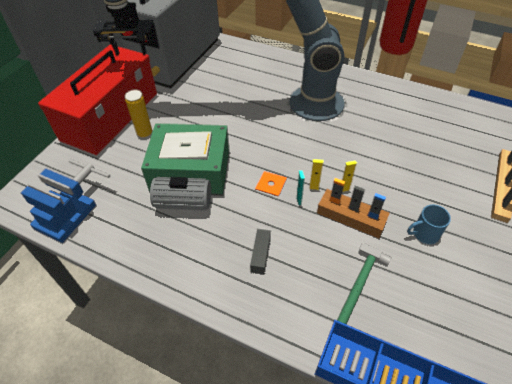

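View pics/top0.png

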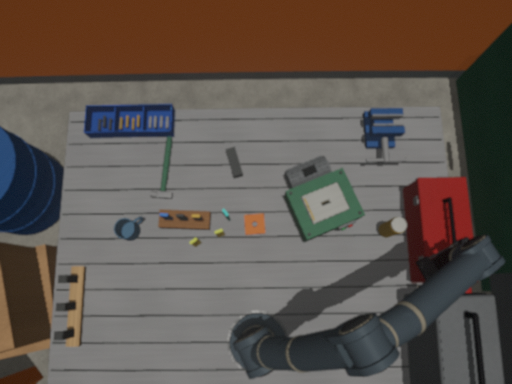

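```bash
cat > h.py <<'E'
import numpy as np,cv2
from scipy.spatial.transform import Rotation as Ro
def plane(c,uv,z):
    uv=np.array(uv,float).reshape(-1,1,2)
    p=cv2.undistortPoints(uv,c['mtx'],c['D']).reshape(-1,2)
    d=np.c_[p,np.ones(len(p))]@c['R']; o=-c['R'].T@c['t']
    return o+d*((z-o[2])/d[:,2])[:,None]
def cloud(c):
    h,w=c['depth'].shape
    uv=np.stack(np.meshgrid(np.arange(w),np.arange(h)),-1).reshape(-1,1,2).astype(float)
    p=cv2.undistortPoints(uv,c['mtx'],c['D']).reshape(-1,2)
    z=c['depth'].reshape(-1,1)
    X=(np.c_[p,np.ones(len(p))]*z-c['t'])@c['R']
    return X.reshape(h,w,3)
def proj(c,X):
    return cv2.projectPoints(np.array(X,float).reshape(-1,3),cv2.Rodrigues(c['R'])[0],c['t'],c['mtx'],c['D'])[0].reshape(-1,2)
def wristcam(c,o):
    T=np.eye(4);T[:3,:3]=Ro.from_rotvec(o['orientation']).as_matrix();T[:3,3]=o['eef_pos']
    W=T@c['T_tool_cam'];c['R']=W[:3,:3].T;c['t']=-W[:3,:3].T@W[:3,3];return c
E
python3 - <<'E'
import pickle,cv2,numpy as np
d=pickle.load(open('c0.pkl','rb'))
t=d['top']['frame'];s=d['scene']['frame']
a=cv2.resize(t[160:245,275:370],None,fx=6,fy=6,interpolation=2)
b=cv2.resize(t[200:250,150:270],None,fx=6,fy=6,interpolation=2)
cv2.imwrite('pics/tm.png',a);cv2.imwrite('pics/tr.png',b)
cv2.imwrite('pics/sr.png',cv2.resize(s[150:240,285:400],None,fx=6,fy=6,interpolation=2))
cv2.imwrite('pics/sm.png',cv2.resize(s[115:215,135:240],None,fx=6,fy=6,interpolation=2))
E
```

```text
(no output)
```

View pics/tm.png

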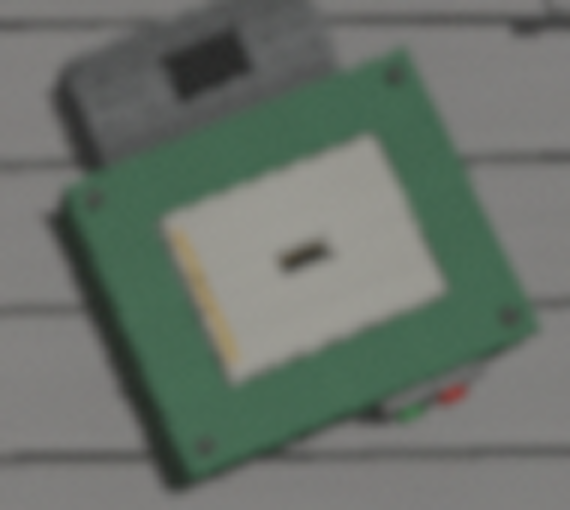

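View pics/tr.png

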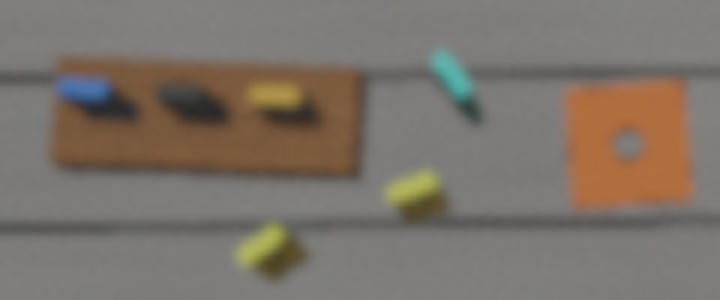

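View pics/sr.png

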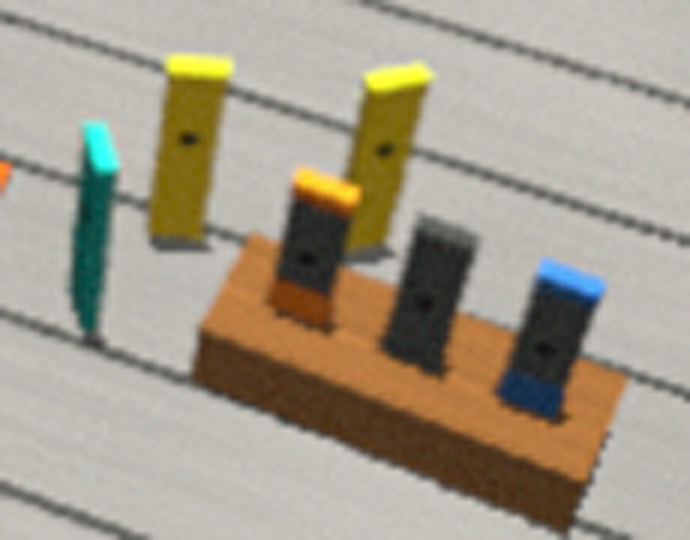

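View pics/sm.png

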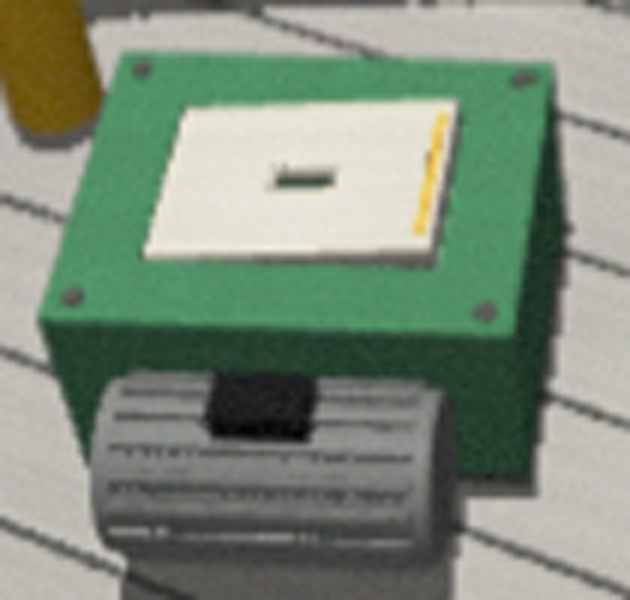

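```bash
python3 - <<'E'
import pickle,cv2,numpy as np
from h import *
d=pickle.load(open('c0.pkl','rb'))
def rect(P):
    (c,s,a)=cv2.minAreaRect((P[:,:2]*1000).astype(np.float32)); return np.round(c,1),np.round(s,1),round(a,2)
for n in d:
    c=d[n];X=cloud(c);hsv=cv2.cvtColor(c['frame'],cv2.COLOR_BGR2HSV);H,S,V=cv2.split(hsv)
    near=(X[...,0]>.25)&(X[...,0]<.9)
    v,u=np.mgrid[:384,:512]
    def big(m,z,name,dz=.012):
        m=(m&(abs(X[...,2]-z)<dz)&near).astype(np.uint8)
        N,l,st,ce=cv2.connectedComponentsWithStats(m)
        i=1+st[1:,4].argmax(); cs,_=cv2.findContours((l==i).astype(np.uint8),0,1)
        P=plane(c,cs[0].reshape(-1,2),z)
        print(n,name,st[i],rect(P), X[l==i].mean(0).round(4))
    print(n)
    big((H>60)&(H<90)&(S>80)&(X[...,1]<-.05),.12,'green')
    big((S<60)&(V>70)&(X[...,1]<-.05),.124,'guard')
    big((H<25)&(S>100)&(X[...,1]>.1),.045,'rack',.006)
    big((H>8)&(H<28)&(S>90)&(X[...,1]>.1),.14,'orange')
    big((H>100)&(H<125)&(S>110)&(X[...,1]>.1)&(X[...,1]<.37),.14,'blue')
E
```

```text
scene
scene green [ 142  124   85   50 2215] (array([ 519. , -255.6]), array([210.8, 242.2]), 22.72) [ 0.5297 -0.2492  0.1197]
scene guard [ 159  131   53   29 1234] (array([ 511.2, -260.4]), array([123.7, 152.1]), 22.8) [ 0.5169 -0.2598  0.1258]
scene rack [ 319  189   70   42 1002] (array([473.3, 283.4]), array([198.1,  76.1]), 87.51) [0.479  0.2858 0.045 ]
scene orange [334 178  12   8  63] (array([470.8, 224.7]), array([31.8, 20.6]), 85.89) [0.4687 0.2246 0.1376]
scene blue [375 193  11   8  54] (array([477. , 343.4]), array([28.7, 18.2]), 87.32) [0.475  0.3434 0.1382]
top
top green [ 287  171   75   68 1594] (array([ 505.6, -259.6]), array([194.6, 234.3]), 21.99) [ 0.501  -0.2579  0.1195]
top guard [ 300  182   50   43 1159] (array([ 508.6, -261.5]), array([119.3, 157.8]), 21.64) [ 0.5099 -0.2661  0.1248]
top rack [159 210  51  19 533] (array([463.5, 279.8]), array([194.4,  66.6]), 87.23) [0.4592 0.2749 0.0446]
top orange [191 214   9   4  31] (array([462.5, 223.1]), array([30. , 11.2]), 89.29) [0.4635 0.2221 0.1389]
top blue [160 214   8   2  14] (array([467.6, 340.1]), array([26.2,  3.7]), 89.31) [0.4677 0.3402 0.1395]
```

```bash
cat > plan.py <<'E'
import sys,numpy as np
from h import *
from workcell import env
# usage: plan.py x y z headingdeg [step_mm]
def head(o):
    R=Ro.from_rotvec(o['orientation']).as_matrix(); return np.degrees(np.arctan2(R[1,0],R[0,0])),R
if __name__=='__main__':
    o=env.get_obs();th,R=head(o);p=np.array(o['eef_pos'])
    T=np.array([float(a) for a in sys.argv[1:4]]);H=float(sys.argv[4]);st=float(sys.argv[5])/1000 if len(sys.argv)>5 else .04
    print('t',round(o['clock'],2),'pos',p.round(4),'head',round(th,2),'tilt',np.degrees(np.arccos(-R[2,2])).round(2),'F',np.round(o['wrist_force'],1),'w',round(o['grip_width'],4),'err mm',((T-p)*1000).round(1),'dist',round(np.linalg.norm(T-p)*1000))
    offs=[];tr=[]
    for i in range(5):
        d=T-p;n=np.linalg.norm(d); 
        if n>st:d=d*st/n
        t=(H-th+180)%360-180;t=np.clip(t,-7,7)
        offs.append((R.T@d).round(4).tolist());tr.append(round(-np.radians(t),3))
        p=p+d;th+=t;R=Ro.from_euler('z',t,degrees=True).as_matrix()@R
    print(offs,tr)
E
python3 - <<'E'
import pickle
from h import *
d=pickle.load(open('c0.pkl','rb'))
print(plane(d['top'],[(392,226)],.17),plane(d['scene'],[(135,96)],.17),plane(d['top'],[(127,229)],.09))
E
python3 plan.py .40 -.40 .33 112
```

```text
[[ 0.40961434 -0.49334523  0.17      ]] [[ 0.42353738 -0.50582087  0.17      ]] [[0.42150151 0.48898456 0.09      ]]
t 0.1 pos [ 0.2817 -0.6128  0.2154] head 24.69 tilt 0.1 F [-0.6  0.4 -0.5] w 0.0866 err mm [118.3 212.8 114.6] dist 269
[[0.0292, -0.0214, -0.017], [0.0316, -0.0177, -0.017], [0.0335, -0.0137, -0.017], [0.0349, -0.0095, -0.017], [0.0358, -0.0052, -0.017]] [np.float64(-0.122), np.float64(-0.122), np.float64(-0.122), np.float64(-0.122), np.float64(-0.122)]
```

```bash
python3 -m creep '{"offset":[[0.02,-0.01,-0.034],[0.02,-0.01,-0.034],[0.033,-0.014,-0.017],[0.035,-0.01,-0.017],[0.036,-0.005,-0.017]],"turn":[-0.122,-0.122,-0.122,-0.122,-0.122],"grip":[0,0,0,0,0]}'; python3 plan.py .46 -.25 .33 112.3
```

```text
clock: 0.52
eef_pos: [0.3516, -0.4822, 0.3289]
orientation: [-2.705, -1.56, 0.011]
wrist_force: [0.9, 0.5, 0.0]
grip_width: 0.0616
t 0.52 pos [ 0.3516 -0.4822  0.3289] head 59.93 tilt 1.15 F [0.9 0.5 0. ] w 0.0616 err mm [108.4 232.2   1.1] dist 256
[[0.0398, -0.0035, 0.0], [0.04, 0.0014, -0.0001], [0.0395, 0.0062, -0.0002], [0.0385, 0.011, -0.0003], [0.0368, 0.0156, -0.0004]] [np.float64(-0.122), np.float64(-0.122), np.float64(-0.122), np.float64(-0.122), np.float64(-0.122)]
```

```bash
python3 -m creep '{"offset":[[0.04,-0.0035,0],[0.04,0.001,0],[0.04,0.006,0],[0.038,0.011,0],[0.037,0.016,0]],"turn":[-0.122,-0.122,-0.122,-0.122,-0.122],"grip":[0,0,0,0,0]}'; python3 plan.py .47 -.24 .33 112.3
```

```text
clock: 0.93
eef_pos: [0.4376, -0.294, 0.3335]
orientation: [-2.098, -2.322, 0.005]
wrist_force: [0.2, -0.2, 0.4]
grip_width: 0.0283
t 0.93 pos [ 0.4376 -0.294   0.3335] head 95.81 tilt 0.7 F [ 0.2 -0.2  0.4] w 0.0283 err mm [32.4 54.  -3.5] dist 63
[[0.032, 0.0239, 0.0022], [0.0166, 0.0159, 0.0012], [0.0, 0.0, 0.0], [0.0, 0.0, 0.0], [0.0, 0.0, 0.0]] [np.float64(-0.122), np.float64(-0.122), np.float64(-0.043), np.float64(-0.0), np.float64(-0.0)]
```

```bash
python3 -m creep '{"offset":[[0.032,0.024,0],[0.0166,0.016,0],[0,0,0],[0,0,0],[0,0,0]],"turn":[-0.122,-0.122,-0.043,0,0],"grip":[0,0,0,0,0]}'; python3 plan.py .487 -.209 .2 112.3; python3 - <<'E'
from workcell import env
import cv2,pickle
from h import *
o=env.get_obs();c=wristcam(env.capture('wrist'),o);pickle.dump(c,open('w1.pkl','wb'));cv2.imwrite('pics/w1.png',c['frame'])
print(c['T_tool_cam'].round(3))
E
```

```text
clock: 1.35
eef_pos: [0.4743, -0.2237, 0.3332]
orientation: [-1.702, -2.624, -0.004]
wrist_force: [-0.1, 1.0, -0.3]
grip_width: 0.0013
t 1.35 pos [ 0.4743 -0.2237  0.3332] head 114.07 tilt 0.82 F [-0.1  1.  -0.3] w 0.0013 err mm [  12.7   14.7 -133.2] dist 135
[[0.0019, 0.0055, 0.0396], [0.0021, 0.0054, 0.0396], [0.0021, 0.0054, 0.0396], [0.0008, 0.002, 0.0145], [0.0, 0.0, 0.0]] [np.float64(0.031), np.float64(-0.0), np.float64(-0.0), np.float64(-0.0), np.float64(-0.0)]
[[ 0.001 -0.969 -0.249  0.069]
 [ 1.     0.001 -0.001 -0.001]
 [ 0.001 -0.249  0.969 -0.168]
 [ 0.     0.     0.     1.   ]]
```

View pics/w1.png

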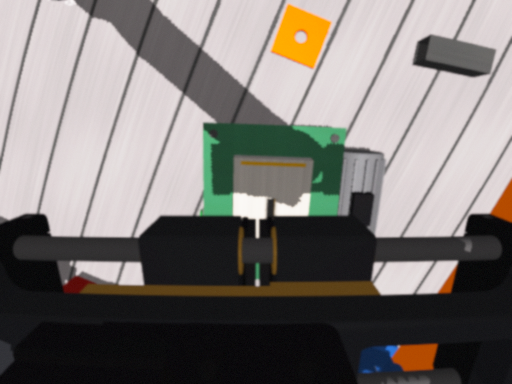

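```bash
python3 - <<'E'
import pickle
from h import *
c=pickle.load(open('w1.pkl','rb'))
print(plane(c,[(204,124),(346,128)],.12).round(4),plane(c,[(235,155.5),(312,158)],.131).round(4))
cv2.imwrite('pics/w1c.png',cv2.resize(c['frame'][115:225,195:390],None,fx=4,fy=4,interpolation=2))
E
```

```text
[[ 0.3756 -0.1883  0.12  ]
 [ 0.558  -0.1121  0.12  ]] [[ 0.4326 -0.2095  0.131 ]
 [ 0.531  -0.1691  0.131 ]]
```

View pics/w1c.png

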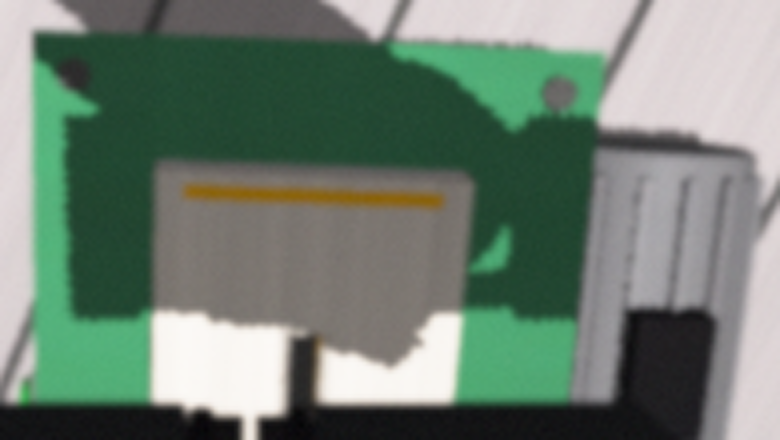

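```bash
python3 -m creep '{"offset":[[0.002,0.0055,0.0396],[0.002,0.0055,0.0396],[0.002,0.0054,0.0396],[0.001,0.002,0.02],[0,0,0.01]],"turn":[0.031,0,0,0,0],"grip":[0,0,0,0,0]}'; python3 plan.py .490 -.209 .165 112.3
```

```text
clock: 1.82
eef_pos: [0.4883, -0.2186, 0.183]
orientation: [-1.779, -2.587, -0.0]
wrist_force: [-0.0, -0.0, -0.4]
grip_width: 0.0002
t 1.82 pos [ 0.4883 -0.2186  0.183 ] head 110.97 tilt 0.09 F [-0.  -0.  -0.4] w 0.0002 err mm [  1.7   9.6 -18. ] dist 20
[[0.0084, 0.005, 0.018], [0.0, 0.0, 0.0], [0.0, 0.0, 0.0], [0.0, 0.0, 0.0], [0.0, 0.0, 0.0]] [np.float64(-0.023), np.float64(-0.0), np.float64(-0.0), np.float64(-0.0), np.float64(-0.0)]
```

```bash
python3 -m creep '{"offset":[[0.008,0.005,0.006],[0,0,0.005],[0,0,0.004],[0,0,0.004],[0,0,0.004]],"turn":[-0.023,0,0,0,0],"grip":[0,0,0,0,0]}'; python3 plan.py .490 -.209 .145 112.3
```

```text
clock: 2.23
eef_pos: [0.4898, -0.2125, 0.1592]
orientation: [-1.758, -2.603, 0.002]
wrist_force: [-0.4, -0.2, -0.3]
grip_width: 0.0003
t 2.23 pos [ 0.4898 -0.2125  0.1592] head 111.95 tilt 0.07 F [-0.4 -0.2 -0.3] w 0.0003 err mm [  0.2   3.5 -14.2] dist 15
[[0.0032, 0.0015, 0.0142], [0.0, 0.0, 0.0], [0.0, 0.0, 0.0], [0.0, 0.0, 0.0], [0.0, 0.0, 0.0]] [np.float64(-0.006), np.float64(-0.0), np.float64(-0.0), np.float64(-0.0), np.float64(-0.0)]
```

```bash
python3 -m creep '{"offset":[[0.003,0.0015,0.003],[0,0,0.003],[0,0,0.003],[0,0,0.003],[0,0,0.003]],"turn":[0,0,0,0,0],"grip":[0,0,0,0,0]}'; python3 plan.py .490 -.209 .145 112.3
```

```text
clock: 2.65
eef_pos: [0.4919, -0.2099, 0.1454]
orientation: [1.756, 2.598, -0.001]
wrist_force: [-0.2, -0.4, -1.1]
grip_width: 0.0003
t 2.65 pos [ 0.4919 -0.2099  0.1454] head 111.89 tilt 0.32 F [-0.2 -0.4 -1.1] w 0.0003 err mm [-1.9  0.9 -0.4] dist 2
[[0.0016, -0.0014, 0.0004], [0.0, 0.0, 0.0], [0.0, 0.0, 0.0], [0.0, 0.0, 0.0], [0.0, 0.0, 0.0]] [np.float64(-0.007), np.float64(-0.0), np.float64(-0.0), np.float64(-0.0), np.float64(-0.0)]
```

```bash
python3 -m creep '{"offset":[[0,0,0.003],[0,0,0.003],[0,0,0.003],[0,0,0.003],[0,0,0.003]],"turn":[0,0,0,0,0],"grip":[0,0,0,0,0]}'; python3 plan.py .490 -.209 .145 112.3
```

```text
clock: 3.07
eef_pos: [0.492, -0.2101, 0.1289]
orientation: [1.756, 2.598, -0.001]
wrist_force: [-0.6, -0.3, 0.4]
grip_width: 0.0007
t 3.07 pos [ 0.492  -0.2101  0.1289] head 111.88 tilt 0.33 F [-0.6 -0.3  0.4] w 0.0007 err mm [-2.   1.1 16.1] dist 16
[[0.0017, -0.0014, -0.0162], [0.0, 0.0, 0.0], [0.0, 0.0, 0.0], [0.0, 0.0, 0.0], [0.0, 0.0, 0.0]] [np.float64(-0.007), np.float64(-0.0), np.float64(-0.0), np.float64(-0.0), np.float64(-0.0)]
```

```bash
python3 - <<'E'
from workcell import env
import cv2,pickle
from h import *
o=env.get_obs();c=wristcam(env.capture('wrist'),o);cv2.imwrite('pics/w2.png',c['frame'])
s=env.capture('scene');cv2.imwrite('pics/s2.png',cv2.resize(s['frame'][60:215,110:260],None,fx=4,fy=3.8,interpolation=2))
print(env.get_obs()['wrist_force'])
E
```

```text
[ 0.14911676 -0.2720151  -0.18049657]
```

View pics/s2.png

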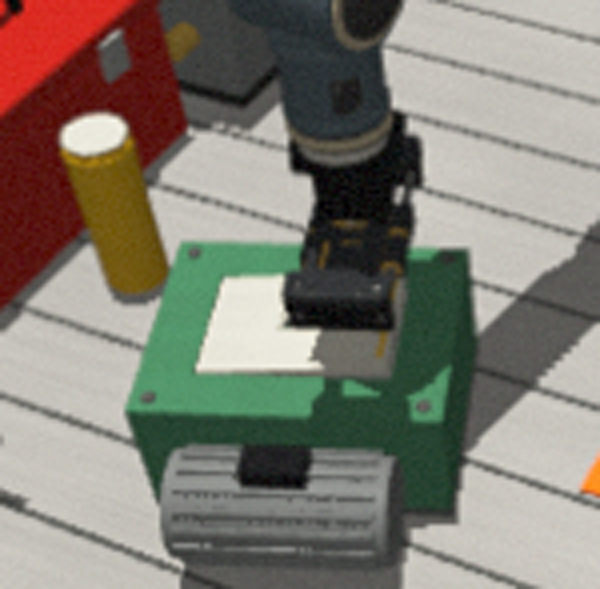

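View pics/w2.png

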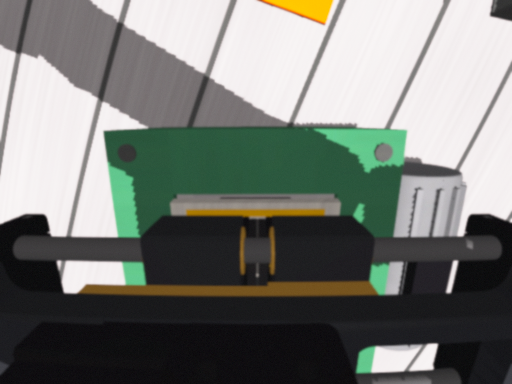

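```bash
python3 - <<'E'
from workcell import env
import cv2,pickle
from h import *
o=env.get_obs();c=wristcam(env.capture('wrist'),o);pickle.dump(c,open('w2.pkl','wb'))
X=cloud(c)
P=plane(c,[(106,131),(406,130),(171,197),(339,197)],.12);print(P.round(4),np.linalg.norm(P[0]-P[1]),np.linalg.norm(P[2]-P[3]))
for u,v in [(106,131),(250,160),(300,140),(130,230),(250,201),(250,213),(200,205),(320,205),(60,170)]:print((u,v),X[v+3 if v==131 else v,u].round(4),c['depth'][v,u])
print(o['eef_pos'],o['wrist_force'],o['effort'])
cv2.imwrite('pics/w2c.png',cv2.resize(c['frame'][180:290,140:370],None,fx=3.4,fy=3.4,interpolation=2))
E
```

```text
[[ 0.3748 -0.1863  0.12  ]
 [ 0.5567 -0.1125  0.12  ]
 [ 0.4285 -0.213   0.12  ]
 [ 0.5354 -0.17    0.12  ]] 0.19628571517030632 0.11524660172476205
(106, 131) [ 0.3756 -0.1881  0.1206] 0.17183551
(250, 160) [ 0.4695 -0.1693  0.1194] 0.17741013
(300, 140) [ 0.4945 -0.145   0.1216] 0.17197391
(130, 230) [ 0.4079 -0.248   0.1194] 0.18997261
(250, 201) [ 0.4791 -0.1929  0.1289] 0.17462003
(250, 213) [ 0.4817 -0.1993  0.1327] 0.1727484
(200, 205) [ 0.4499 -0.2067  0.1316] 0.17255199
(320, 205) [ 0.5213 -0.1776  0.1326] 0.17155403
(60, 170) [ 0.2739 -0.2759  0.0018] 0.29752582
[ 0.49158102 -0.21000586  0.12854667] [ 0.14911676 -0.2720151  -0.18049657] [-6.59369119e-02 -3.91708732e+01 -3.81591037e+00 -1.94671297e+01
 -6.91642825e-03 -2.09083279e-03 -1.57231337e-02]
```

View pics/w2c.png

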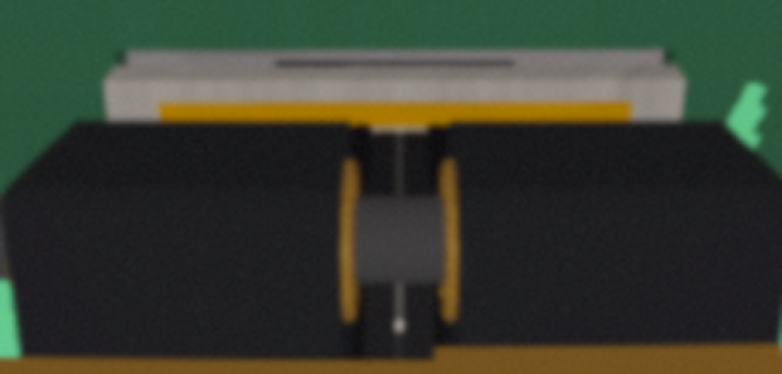

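```bash
python3 - <<'E'
import pickle
from h import *
c=pickle.load(open('w2.pkl','rb'))
X=cloud(c);T=c['T_tool_cam']
Xc=(X@c['R'].T+c['t'])@T[:3,:3].T+T[:3,3]
for v in (212,218,222,230,240,250,260,270,276,280,290):
  print(v,[tuple((Xc[v,u]*1000).round().astype(int)) for u in (180,230,243,250,257,265,275,300)])
E
```

```text
212 [(np.int64(14), np.int64(-51), np.int64(-4)), (np.int64(14), np.int64(-18), np.int64(-4)), (np.int64(14), np.int64(-10), np.int64(-3)), (np.int64(14), np.int64(-5), np.int64(-4)), (np.int64(14), np.int64(-1), np.int64(-4)), (np.int64(14), np.int64(4), np.int64(-4)), (np.int64(14), np.int64(11), np.int64(-4)), (np.int64(14), np.int64(27), np.int64(-4))]
218 [(np.int64(38), np.int64(-27), np.int64(-83)), (np.int64(39), np.int64(-10), np.int64(-84)), (np.int64(38), np.int64(-5), np.int64(-81)), (np.int64(10), np.int64(-5), np.int64(-3)), (np.int64(10), np.int64(-1), np.int64(-3)), (np.int64(12), np.int64(4), np.int64(-10)), (np.int64(39), np.int64(5), np.int64(-84)), (np.int64(39), np.int64(13), np.int64(-85))]
222 [(np.int64(39), np.int64(-25), np.int64(-88)), (np.int64(39), np.int64(-9), np.int64(-87)), (np.int64(37), np.int64(-5), np.int64(-82)), (np.int64(10), np.int64(-5), np.int64(-12)), (np.int64(11), np.int64(-1), np.int64(-13)), (np.int64(12), np.int64(4), np.int64(-17)), (np.int64(38), np.int64(5), np.int64(-86)), (np.int64(39), np.int64(13), np.int64(-88))]
230 [(np.int64
[... 2221 characters left out ...]
nt64(-100)), (np.int64(25), np.int64(-8), np.int64(-100)), (np.int64(17), np.int64(-5), np.int64(-87)), (np.int64(-2), np.int64(-4), np.int64(-56)), (np.int64(-3), np.int64(-1), np.int64(-55)), (np.int64(-3), np.int64(3), np.int64(-56)), (np.int64(26), np.int64(5), np.int64(-101)), (np.int64(26), np.int64(12), np.int64(-100))]
290 [(np.int64(25), np.int64(-22), np.int64(-105)), (np.int64(24), np.int64(-8), np.int64(-103)), (np.int64(25), np.int64(-4), np.int64(-104)), (np.int64(25), np.int64(-3), np.int64(-104)), (np.int64(25), np.int64(-1), np.int64(-104)), (np.int64(25), np.int64(2), np.int64(-103)), (np.int64(25), np.int64(4), np.int64(-104)), (np.int64(25), np.int64(11), np.int64(-104))]
```

```bash
python3 - <<'E'
import pickle
from h import *
c=pickle.load(open('w1.pkl','rb'))
X=cloud(c);T=c['T_tool_cam']
Xc=(X@c['R'].T+c['t'])@T[:3,:3].T+T[:3,3]
for v in range(190,240,4):
  print(v,[((Xc[v,u]*1000).round().astype(int)).tolist() for u in (243,250,257,265,275)],c['frame'][v,257])
E
```

```text
190 [[-22, -21, 203], [-22, -11, 204], [-22, -1, 204], [-22, 11, 205], [-22, 25, 203]] [113 119 124]
194 [[-28, -21, 206], [-28, -11, 205], [-28, -1, 205], [-28, 11, 205], [-28, 25, 203]] [115 120 127]
198 [[-34, -21, 204], [-34, -11, 205], [-34, -1, 204], [-34, 11, 206], [-34, 25, 205]] [241 245 248]
202 [[-40, -21, 206], [-40, -11, 205], [-40, -1, 205], [-41, 11, 207], [-41, 25, 208]] [244 248 250]
206 [[-46, -21, 206], [-46, -11, 206], [-46, -1, 206], [-47, 11, 208], [-47, 26, 209]] [244 247 250]
210 [[-53, -21, 206], [-53, -11, 206], [-53, -1, 206], [-53, 11, 208], [-53, 26, 208]] [243 247 250]
214 [[-59, -21, 208], [-59, -11, 206], [-59, -1, 207], [-60, 11, 209], [-59, 26, 207]] [244 247 250]
218 [[12, -9, -10], [-66, -11, 208], [-65, -1, 207], [-66, 11, 210], [39, 5, -84]] [237 242 246]
222 [[12, -9, -16], [11, -5, -13], [-72, -1, 207], [10, 4, -12], [39, 5, -88]] [223 230 235]
226 [[12, -9, -24], [10, -5, -19], [-79, -1, 209], [11, 4, -20], [39, 5, -91]] [223 230 235]
230 [[35, -5, -86], [11, -5, -26], [-85, -1, 209], [11, 4, -27], [38, 5, -93]] [220 228 233]
234 [[34, -5, -87], [10, -4, -31], [-92, -1, 209], [11, 4, -31], [37, 5, -92]] [218 226 232]
238 [[34, -5, -89], [33, -3, -88], [34, -1, -89], [34, 2, -89], [36, 5, -94]] [106 111 116]
```

```bash
python3 - <<'E'
import pickle
from h import *
c=pickle.load(open('w1.pkl','rb'))
T=np.linalg.inv(c['T_tool_cam'])
for z in (-90,-60,-30,-20,-10,-5,0,5,10,25):
  X=np.array([[10,-5,z],[10,5,z],[-10,5,z]])/1000
  print(z,cv2.projectPoints(X,cv2.Rodrigues(T[:3,:3])[0],T[:3,3],c['mtx'],c['D'])[0].reshape(-1,2).round().tolist())
cv2.imwrite('pics/w1f.png',cv2.resize(c['frame'][190:290,200:320],None,fx=6,fy=6,interpolation=2))
E
```

```text
-90 [[244.0, 304.0], [273.0, 304.0], [272.0, 350.0]]
-60 [[247.0, 261.0], [270.0, 261.0], [269.0, 299.0]]
-30 [[249.0, 234.0], [267.0, 234.0], [267.0, 266.0]]
-20 [[250.0, 227.0], [267.0, 227.0], [266.0, 258.0]]
-10 [[250.0, 221.0], [266.0, 221.0], [266.0, 251.0]]
-5 [[250.0, 219.0], [266.0, 219.0], [265.0, 247.0]]
0 [[250.0, 216.0], [266.0, 216.0], [265.0, 244.0]]
5 [[251.0, 214.0], [265.0, 214.0], [265.0, 241.0]]
10 [[251.0, 211.0], [265.0, 211.0], [265.0, 238.0]]
25 [[251.0, 205.0], [265.0, 205.0], [264.0, 230.0]]
```

View pics/w1f.png

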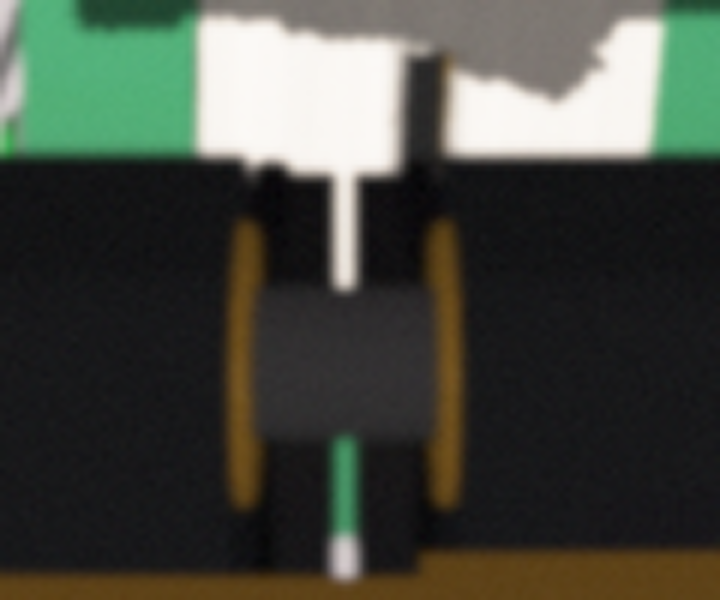

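The plate is still propped. The visible fingertips end about 4 mm behind the reported TCP, not 25 mm ahead, and they are only now reaching the plate. I'll keep descending slowly and watch the force.

```bash
python3 -m creep '{"offset":[[0,0,0.002],[0,0,0.002],[0,0,0.002],[0,0,0.002],[0,0,0.002]],"turn":[0,0,0,0,0],"grip":[0,0,0,0,0]}'; python3 plan.py .490 -.209 .118 112.3
```

```text
clock: 3.63
eef_pos: [0.4922, -0.2098, 0.12]
orientation: [1.756, 2.598, -0.002]
wrist_force: [-1.8, 1.2, 4.2]
grip_width: 0.0005
t 3.63 pos [ 0.4922 -0.2098  0.12  ] head 111.88 tilt 0.34 F [-1.8  1.2  4.2] w 0.0005 err mm [-2.2  0.8 -2. ] dist 3
[[0.0016, -0.0017, 0.002], [0.0, 0.0, 0.0], [0.0, 0.0, 0.0], [0.0, 0.0, 0.0], [0.0, 0.0, 0.0]] [np.float64(-0.007), np.float64(-0.0), np.float64(-0.0), np.float64(-0.0), np.float64(-0.0)]
```

```bash
python3 -m creep '{"offset":[[0,0,0.002],[0,0,0.002],[0,0,0.002],[0,0,0.002],[0,0,0.002]],"turn":[0,0,0,0,0],"grip":[0,0,0,0,0]}'
```

```text
clock: 4.05
eef_pos: [0.492, -0.2096, 0.1141]
orientation: [1.757, 2.598, -0.007]
wrist_force: [-7.7, 1.8, 20.9]
grip_width: 0.0005
```

```bash
python3 -m creep '{"offset":[[0,0,0.002],[0,0,0.002],[0,0,0.002],[0,0,0],[0,0,0]],"turn":[0,0,0,0,0],"grip":[0,0,0,0,0]}'
python3 - <<'E'
from workcell import env
import cv2,pickle
from h import *
o=env.get_obs();c=wristcam(env.capture('wrist'),o);pickle.dump(c,open('w3.pkl','wb'))
cv2.imwrite('pics/w3c.png',cv2.resize(c['frame'][100:290,100:420],None,fx=2.4,fy=2.4,interpolation=2))
X=cloud(c)
for u,v in [(250,160),(250,201),(250,208),(200,208),(320,208)]:print((u,v),X[v,u].round(4))
E
```

```text
clock: 4.47
eef_pos: [0.4929, -0.2099, 0.1149]
orientation: [1.755, 2.595, -0.012]
wrist_force: [-0.8, -0.2, 0.0]
grip_width: 0.0006
(250, 160) [ 0.4705 -0.1673  0.1193]
(250, 201) [ 0.4802 -0.192   0.1179]
(250, 208) [ 0.4818 -0.1959  0.1194]
(200, 208) [ 0.4521 -0.2077  0.1199]
(320, 208) [ 0.5232 -0.1791  0.1198]
```

View pics/w3c.png

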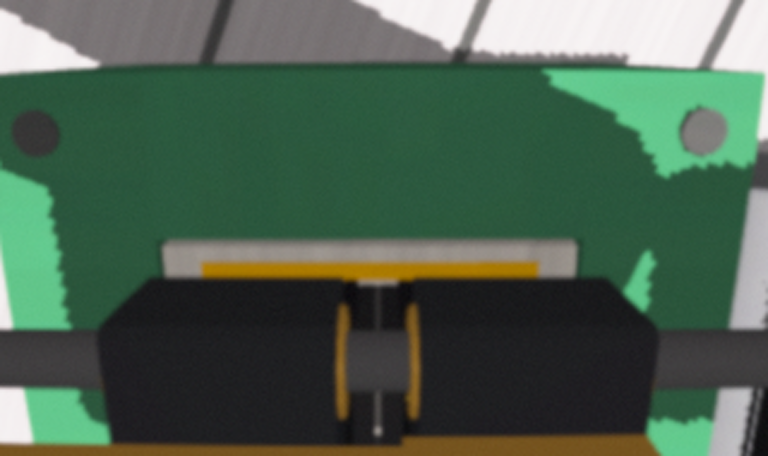

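Plate now lies flush: its end edge is at z ≈ 0.120 by depth, with no lifted edge in the crop. Next, lift and back off to measure the slot.

```bash
python3 -m creep '{"offset":[[0,0,-0.03],[0,0,-0.035],[-0.03,0,-0.025],[-0.04,0,0],[-0.04,0,0]],"turn":[0,0,0,0,0],"grip":[0,0,0,0,0]}'; python3 plan.py .541 -.334 .23 112.3
```

```text
clock: 4.93
eef_pos: [0.5331, -0.3042, 0.2053]
orientation: [1.74, 2.615, -0.011]
wrist_force: [0.8, 0.0, -0.1]
grip_width: 0.0007
t 4.93 pos [ 0.5331 -0.3042  0.2053] head 112.71 tilt 0.4 F [ 0.8  0.  -0.1] w 0.0007 err mm [  7.9 -29.8  24.7] dist 40
[[-0.0307, -0.0044, -0.0246], [0.0, 0.0, 0.0], [0.0, 0.0, 0.0], [0.0, 0.0, 0.0], [0.0, 0.0, 0.0]] [np.float64(0.007), np.float64(-0.0), np.float64(-0.0), np.float64(-0.0), np.float64(-0.0)]
```

```bash
python3 -m creep '{"offset":[[-0.03,-0.004,-0.025],[0,0,0],[0,0,0],[0,0,0],[0,0,0]],"turn":[0.007,0,0,0,0],"grip":[0.05,0.05,0.05,0.05,0.05]}'
python3 - <<'E'
from workcell import env
import cv2,pickle
from h import *
o=env.get_obs();c=wristcam(env.capture('wrist'),o);c['o']=o;pickle.dump(c,open('w4.pkl','wb'))
cv2.imwrite('pics/w4.png',c['frame'])
E
```

```text
clock: 5.35
eef_pos: [0.5421, -0.3454, 0.2269]
orientation: [1.764, 2.597, -0.014]
wrist_force: [0.9, 0.5, -0.4]
grip_width: 0.0259
```

View pics/w4.png

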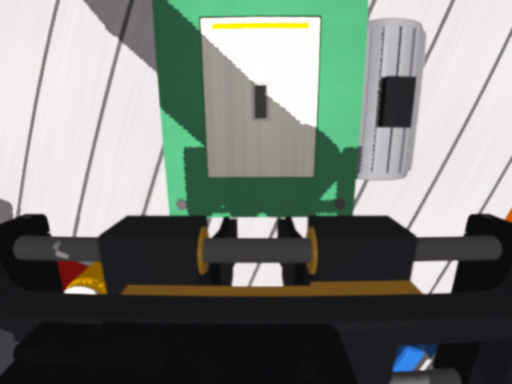

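Whole plate is visible: corners ≈ (202,17), (321,17), (316,178), (208,178); slot at ≈ (260,101).

```bash
python3 - <<'E'
import pickle
from h import *
c=pickle.load(open('w4.pkl','rb'))
cv2.imwrite('pics/w4s.png',cv2.resize(c['frame'][70:135,225:300],None,fx=8,fy=8,interpolation=2))
g=cv2.cvtColor(c['frame'],cv2.COLOR_BGR2GRAY)
roi=g[75:128,240:285];hsv=cv2.cvtColor(c['frame'],cv2.COLOR_BGR2HSV)
m=(roi<75).astype(np.uint8);N,l,st,ce=cv2.connectedComponentsWithStats(m);i=1+st[1:,4].argmax();print(st[i],ce[i]+[240,75])
cs,_=cv2.findContours((l==i).astype(np.uint8),0,1);P=plane(c,cs[0].reshape(-1,2)+[240,75],.118);print(cv2.minAreaRect((P[:,:2]*1000).astype(np.float32)))
X=cloud(c)
pm=((hsv[...,1]<70)&(abs(X[...,2]-.12)<.006)).astype(np.uint8);pm[200:]=0;pm[:,:190]=0;pm[:,335:]=0
N,l,st,_=cv2.connectedComponentsWithStats(pm);i=1+st[1:,4].argmax();print(st[i])
cs,_=cv2.findContours((l==i).astype(np.uint8),0,1);P=plane(c,cs[0].reshape(-1,2),.12);print('plate',cv2.minAreaRect((P[:,:2]*1000).astype(np.float32)))
for u,v in [(230,60),(300,60),(230,150),(300,150),(180,100),(345,100)]:print(X[v,u].round(4))
E
```

```text
[ 15  11  11  32 316] [259.93670886 101.97151899]
((510.2657775878906, -261.09686279296875), (9.943941116333008, 29.334733963012695), 21.697036743164062)
[  200    16   121   162 17474]
plate ((510.1481628417969, -260.40728759765625), (112.38245391845703, 151.89959716796875), 21.9094295501709)
[ 0.4696 -0.2363  0.12  ]
[ 0.5314 -0.2116  0.1195]
[ 0.4994 -0.3162  0.1199]
[ 0.5655 -0.2898  0.12  ]
[ 0.4367 -0.2883  0.1207]
[ 0.587  -0.2285  0.1195]
```

View pics/w4s.png

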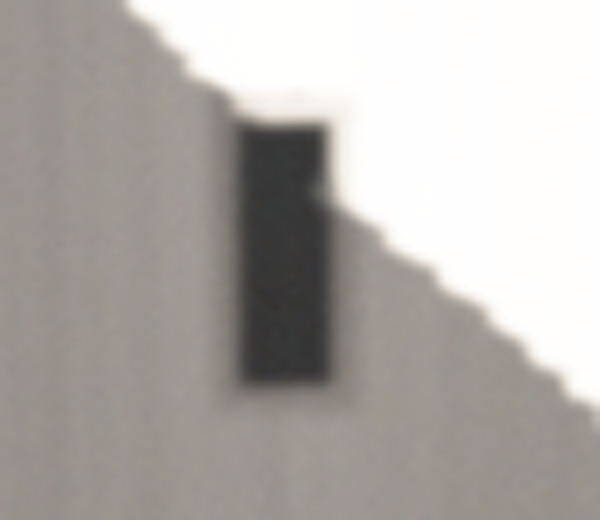

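```bash
python3 plan.py .461 .13 .27 87.4
```

```text
t 5.4 pos [ 0.542  -0.3451  0.2268] head 111.65 tilt 0.52 F [ 0.8 -0.4  0.7] w 0.0301 err mm [-81.  475.1  43.2] dist 484
[[0.0389, 0.0082, -0.0039], [0.0397, 0.0034, -0.0039], [0.0398, -0.0014, -0.0038], [0.0393, -0.0063, -0.0038], [0.0389, -0.0085, -0.0038]] [np.float64(0.122), np.float64(0.122), np.float64(0.122), np.float64(0.057), np.float64(-0.0)]
```

```bash
python3 -m creep '{"offset":[[0.039,0.008,-0.01],[0.04,0.003,-0.01],[0.04,-0.001,-0.008],[0.039,-0.006,-0.004],[0.039,-0.008,-0.004]],"turn":[0.122,0.122,0.122,0.057,0],"grip":[0.06,0.06,0.06,0.06,0.06]}';  python3 plan.py .461 .13 .27 87.4
```

```text
clock: 5.82
eef_pos: [0.5047, -0.1487, 0.2559]
orientation: [-2.291, -2.147, 0.02]
wrist_force: [0.6, -1.0, -0.0]
grip_width: 0.0579
t 5.82 pos [ 0.5047 -0.1487  0.2559] head 86.3 tilt 0.75 F [ 0.6 -1.  -0. ] w 0.0579 err mm [-43.7 278.7  14.1] dist 282
[[0.039, -0.0087, -0.0022], [0.0391, -0.008, -0.0022], [0.0391, -0.008, -0.0022], [0.0391, -0.008, -0.0022], [0.0391, -0.008, -0.0022]] [np.float64(-0.019), np.float64(-0.0), np.float64(-0.0), np.float64(-0.0), np.float64(-0.0)]
```

```bash
python3 -m creep '{"offset":[[0.039,-0.008,-0.003],[0.04,-0.008,-0.003],[0.04,-0.008,-0.003],[0.04,-0.008,-0.003],[0.039,-0.008,-0.002]],"turn":[-0.01,0,0,0,0],"grip":[0.06,0.06,0.06,0.06,0.06]}';  python3 plan.py .461 .13 .27 87.4
```

```text
clock: 6.23
eef_pos: [0.4691, 0.0562, 0.2676]
orientation: [2.271, 2.17, -0.025]
wrist_force: [1.2, 0.6, -0.6]
grip_width: 0.06
t 6.23 pos [0.4691 0.0562 0.2676] head 87.39 tilt 0.9 F [ 1.2  0.6 -0.6] w 0.06 err mm [-8.1 73.8  2.4] dist 74
[[0.0395, -0.0062, -0.0017], [0.0338, -0.0053, -0.0014], [0.0, 0.0, 0.0], [0.0, 0.0, 0.0], [0.0, 0.0, 0.0]] [np.float64(-0.0), np.float64(-0.0), np.float64(-0.0), np.float64(-0.0), np.float64(-0.0)]
```

```bash
python3 -m creep '{"offset":[[0.035,-0.006,0],[0.028,-0.005,0],[0,0,0],[0,0,0],[0,0,0]],"turn":[0,0,0,0,0],"grip":[0.06,0.06,0.06,0.06,0.06]}';  python3 plan.py .461 .13 .27 87.4
python3 - <<'E'
from workcell import env
import cv2,pickle
from h import *
o=env.get_obs();c=wristcam(env.capture('wrist'),o);c['o']=o;pickle.dump(c,open('w5.pkl','wb'))
cv2.imwrite('pics/w5.png',c['frame']);print(c['R'][2])
E
```

```text
clock: 6.65
eef_pos: [0.4512, 0.1368, 0.267]
orientation: [2.241, 2.201, -0.023]
wrist_force: [-0.3, 0.1, -0.5]
grip_width: 0.06
t 6.65 pos [0.4512 0.1368 0.267 ] head 88.99 tilt 0.86 F [-0.3  0.1 -0.5] w 0.06 err mm [ 9.8 -6.8  3. ] dist 12
[[-0.0066, 0.0099, -0.0031], [0.0, 0.0, 0.0], [0.0, 0.0, 0.0], [0.0, 0.0, 0.0], [0.0, 0.0, 0.0]] [np.float64(0.028), np.float64(-0.0), np.float64(-0.0), np.float64(-0.0), np.float64(-0.0)]
[-0.0152634  -0.25975727 -0.96555331]
```

View pics/w5.png

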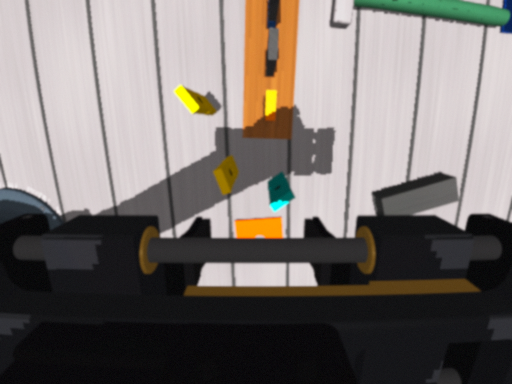

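```bash
python3 - <<'E'
import pickle
from h import *
c=pickle.load(open('w5.pkl','rb'))
cv2.imwrite('pics/w5c.png',cv2.resize(c['frame'][0:145,225:315],None,fx=5,fy=4,interpolation=2))
X=cloud(c);H,S,V=cv2.split(cv2.cvtColor(c['frame'],cv2.COLOR_BGR2HSV))
v,u=np.mgrid[:384,:512]
for nm,m,z in (('head',(H>15)&(H<35)&(S>120)&(u>240)&(u<300)&(v<130)&(X[...,2]>.12),.14),('rack',(X[...,2]>.035)&(X[...,2]<.055)&(v<200)&(H<20)&(S>100),.045)):
    N,l,st,_=cv2.connectedComponentsWithStats(m.astype(np.uint8));i=1+st[1:,4].argmax()
    cs,_=cv2.findContours((l==i).astype(np.uint8),0,1);P=plane(c,cs[0].reshape(-1,2),z)
    print(nm,st[i],cv2.minAreaRect((P[:,:2]*1000).astype(np.float32)),np.median(X[l==i],0))
E
```

```text
head [265  91  11  26 246] ((463.8706970214844, 225.0384521484375), (25.2260684967041, 10.479576110839844), 89.40362548828125) [0.46382465 0.22582499 0.14000228]
rack [ 243    0   56  139 5825] ((466.604248046875, 272.8560791015625), (178.42092895507812, 69.1686782836914), 87.34547424316406) [0.46202328 0.2745036  0.04495792]
```

View pics/w5c.png

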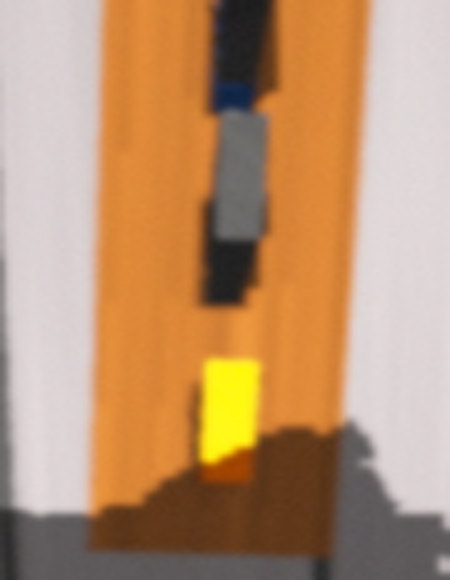

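```bash
python3 - <<'E'
import pickle
from h import *
c=pickle.load(open('w5.pkl','rb'))
X=cloud(c);T=c['T_tool_cam']
Xc=(X@c['R'].T+c['t'])@T[:3,:3].T+T[:3,3]
for v in range(208,300,6):
  print(v,[((Xc[v,u]*1000).round().astype(int)).tolist() for u in (196,203,208,256,310,318,325)])
for z in (-20,-10,0,10,20,25):
  W=np.linalg.inv(T);print(z,cv2.projectPoints(np.array([[10,-34,z],[10,34.,z]])/1000,cv2.Rodrigues(W[:3,:3])[0],W[:3,3],c['mtx'],c['D'])[0].reshape(-1,2).round().tolist())
cv2.imwrite('pics/w5f.png',cv2.resize(c['frame'][200:300,130:390],None,fx=3,fy=3,interpolation=2))
E
python3 plan.py .464 .223 .20 87.4 30
```

```text
208 [[-70, -106, 269], [-70, -93, 267], [-70, -85, 267], [-70, -3, 268], [-69, 89, 267], [-69, 102, 266], [-69, 114, 267]]
214 [[-81, -106, 268], [-81, -94, 268], [-81, -85, 268], [-80, -3, 266], [-80, 89, 267], [-80, 103, 267], [-80, 115, 268]]
220 [[12, -38, -13], [10, -35, -9], [10, -32, -9], [-89, -3, 262], [10, 33, -8], [12, 37, -13], [-91, 116, 268]]
226 [[11, -36, -23], [10, -33, -19], [9, -31, -15], [-100, -3, 262], [10, 30, -19], [12, 34, -24], [-103, 117, 268]]
232 [[10, -35, -29], [10, -31, -28], [5, -31, -17], [-111, -3, 262], [10, 29, -29], [10, 33, -29], [11, 36, -31]]
238 [[34, -20, -90], [34, -18, -90], [34, -17, -89], [33, -1, -89], [33, 16, -89], [33, 19, -89], [34, 20, -90]]
244 [[33, -20, -92], [32, -18, -91], [33, -16, -92], [33, -1, -92], [32, 16, -92], [33, 18, -92], [33, 20, -93]]
250 [[32, -19, -94], [32, -17, -94], [31, -16, -93], [31, -1, -93], [31, 15, -93], [31, 18, -92], [31, 20, -92]]
256 [[29, -20, -94], [29, -18, -94], [30, -16, -94], [30, -1, -94], [30, 15, -94], [30, 18, -94], [29, 20, -94]]
262 [[27, -20, -92], [26, -18, -92], [26, -16, -92], [27, 
[... 625 characters left out ...]
[24, 16, -105], [25, 17, -105]]
298 [[26, -17, -109], [26, -14, -110], [26, -13, -110], [26, -1, -110], [26, 12, -110], [26, 15, -110], [27, 16, -111]]
-20 [[201.0, 227.0], [316.0, 227.0]]
-10 [[204.0, 221.0], [313.0, 221.0]]
0 [[207.0, 215.0], [310.0, 216.0]]
10 [[210.0, 211.0], [307.0, 211.0]]
20 [[212.0, 207.0], [305.0, 207.0]]
25 [[213.0, 205.0], [304.0, 205.0]]
t 6.7 pos [0.4513 0.1361 0.2669] head 88.92 tilt 0.88 F [ 0.1  0.5 -0.3] w 0.0595 err mm [ 12.7  86.9 -66.9] dist 110
[[0.0239, 0.0032, 0.0179], [0.0239, 0.0026, 0.0179], [0.0239, 0.0026, 0.0179], [0.0163, 0.0017, 0.0121], [0.0, 0.0, 0.0]] [np.float64(0.027), np.float64(-0.0), np.float64(-0.0), np.float64(-0.0), np.float64(-0.0)]
```

View pics/w5f.png

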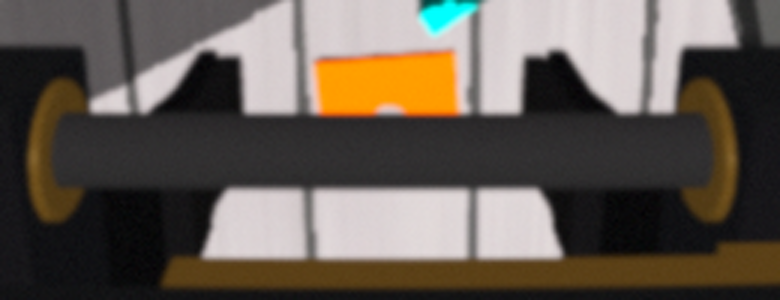

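```bash
python3 - <<'E'
import pickle
from h import *
c=pickle.load(open('w5.pkl','rb'));X=cloud(c)
for u,v in ((186,92),(192,104),(228,160),(218,177),(272,183),(279,205)):print((u,v),X[v,u].round(3))
E
```

```text
(186, 92) [0.373 0.24  0.13 ]
(192, 104) [0.38  0.227 0.131]
(228, 160) [0.408 0.155 0.061]
(218, 177) [0.404 0.146 0.131]
(272, 183) [0.47  0.117 0.039]
(279, 205) [0.474 0.11  0.13 ]
```

```bash
python3 -m creep '{"offset":[[0.024,0.003,0.015],[0.024,0.003,0.015],[0.024,0.002,0.015],[0.01,0.001,0.01],[0,0,0]],"turn":[0.027,0,0,0,0],"grip":[0.05,0.05,0.05,0.05,0.05]}';  python3 plan.py .464 .223 .098 87.4 15
```

```text
clock: 7.12
eef_pos: [0.4674, 0.2101, 0.2081]
orientation: [2.288, 2.143, -0.026]
wrist_force: [0.3, -0.5, 0.6]
grip_width: 0.0503
t 7.12 pos [0.4674 0.2101 0.2081] head 86.25 tilt 1.03 F [ 0.3 -0.5  0.6] w 0.0503 err mm [  -3.4   12.9 -110.1] dist 111
[[0.002, -0.0005, 0.0149], [0.002, -0.0004, 0.0149], [0.002, -0.0004, 0.0149], [0.002, -0.0004, 0.0149], [0.002, -0.0004, 0.0149]] [np.float64(-0.02), np.float64(-0.0), np.float64(-0.0), np.float64(-0.0), np.float64(-0.0)]
```

```bash
python3 -m creep '{"offset":[[0.01,-0.003,0.01],[0.003,0,0.012],[0,0,0.01],[0,0,0.005],[0,0,0]],"turn":[-0.02,0,0,0,0],"grip":[0.04,0.04,0.04,0.04,0.04]}';  python3 plan.py .464 .223 .098 87.4 15
```

```text
clock: 7.53
eef_pos: [0.4662, 0.2178, 0.1673]
orientation: [2.272, 2.157, -0.03]
wrist_force: [-0.5, 0.4, -0.0]
grip_width: 0.0401
t 7.53 pos [0.4662 0.2178 0.1673] head 87.05 tilt 1.22 F [-0.5  0.4 -0. ] w 0.0401 err mm [ -2.2   5.2 -69.3] dist 70
[[0.0014, -0.0004, 0.0149], [0.0014, -0.0004, 0.0149], [0.0014, -0.0004, 0.0149], [0.0014, -0.0004, 0.0149], [0.0009, -0.0003, 0.0095]] [np.float64(-0.006), np.float64(-0.0), np.float64(-0.0), np.float64(-0.0), np.float64(-0.0)]
```

```bash
python3 -m creep '{"offset":[[0.004,-0.002,0.012],[0.002,0,0.012],[0,0,0.012],[0,0,0.012],[0,0,0]],"turn":[-0.006,0,0,0,0],"grip":[0.04,0.04,0.04,0.04,0.04]}';  python3 plan.py .464 .223 .098 87.4 15
python3 - <<'E'
from workcell import env
import cv2,pickle
from h import *
o=env.get_obs();c=wristcam(env.capture('wrist'),o);c['o']=o;pickle.dump(c,open('w6.pkl','wb'))
cv2.imwrite('pics/w6.png',c['frame']);print(Ro.from_rotvec(o['orientation']).as_matrix()[:,2])
s=env.capture('scene');cv2.imwrite('pics/s6.png',cv2.resize(s['frame'][110:240,285:415],None,fx=4.6,fy=4.6,interpolation=2))
E
```

```text
clock: 7.95
eef_pos: [0.4648, 0.2219, 0.1154]
orientation: [2.266, 2.16, -0.028]
wrist_force: [-1.0, 0.3, -0.2]
grip_width: 0.0399
t 7.95 pos [0.4648 0.2219 0.1154] head 87.25 tilt 1.2 F [-1.   0.3 -0.2] w 0.0399 err mm [ -0.8   1.1 -17.4] dist 17
[[0.0012, -0.0006, 0.0149], [0.0002, -0.0001, 0.0024], [0.0, 0.0, 0.0], [0.0, 0.0, 0.0], [0.0, 0.0, 0.0]] [np.float64(-0.003), np.float64(-0.0), np.float64(-0.0), np.float64(-0.0), np.float64(-0.0)]
[-0.00584095 -0.02003019 -0.99978231]
```

View pics/w6.png

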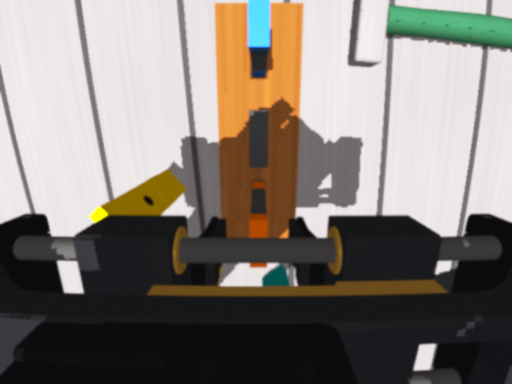

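View pics/s6.png

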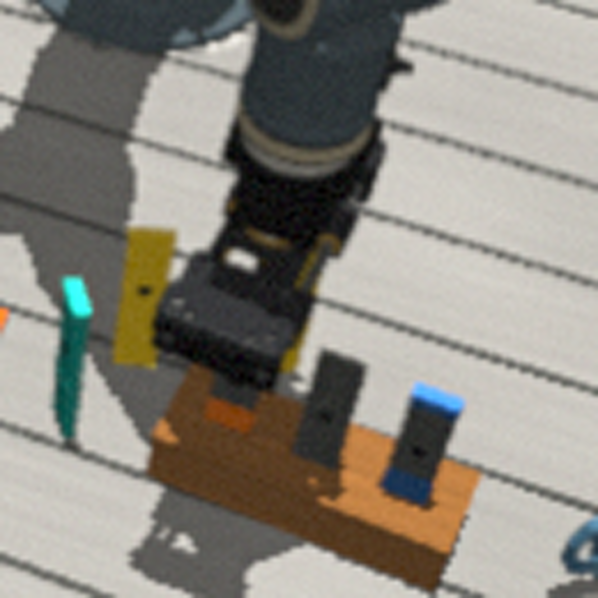

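Bar head sits mid-jaws, column 258 between fingers at about 208 and 303, and the orange band is visible below. Going down the last part and closing.

```bash
python3 -m creep '{"offset":[[0.001,-0.0006,0.01],[0,0,0.007],[0,0,0],[0,0,0],[0,0,0]],"turn":[-0.003,0,0,0,0],"grip":[0.04,0.04,0.03,0.02,0]}'; python3 -m creep '{"offset":[[0,0,0],[0,0,0],[0,0,0],[0,0,0],[0,0,0]],"turn":[0,0,0,0,0],"grip":[0,0,0,0,0]}';python3 plan.py .464 .223 .098 87.4 15
```

```text
clock: 8.47
eef_pos: [0.4665, 0.2247, 0.1003]
orientation: [2.261, 2.163, -0.018]
wrist_force: [0.8, 0.1, -0.4]
grip_width: 0.0275
clock: 8.88
eef_pos: [0.4667, 0.2249, 0.1009]
orientation: [2.261, 2.162, -0.016]
wrist_force: [-0.3, 0.2, -1.2]
grip_width: 0.01
t 8.88 pos [0.4667 0.2249 0.1009] head 87.43 tilt 0.93 F [-0.3  0.2 -1.2] w 0.01 err mm [-2.7 -1.9 -2.9] dist 4
[[-0.0019, -0.0027, 0.0029], [0.0, 0.0, 0.0], [0.0, 0.0, 0.0], [0.0, 0.0, 0.0], [0.0, 0.0, 0.0]] [np.float64(0.0), np.float64(-0.0), np.float64(-0.0), np.float64(-0.0), np.float64(-0.0)]
```

```bash
python3 -m creep '{"offset":[[0,0,-0.008],[0,0,-0.012],[0,0,-0.015],[0,0,-0.02],[0,0,-0.025]],"turn":[0,0,0,0,0],"grip":[0,0,0,0,0]}'; python3 -m creep '{"offset":[[0,0,-0.025],[0,0,-0.025],[0,0,-0.025],[0,0,-0.02],[0,0,-0.01]],"turn":[0,0,0,0,0],"grip":[0,0,0,0,0]}';python3 plan.py .541 -.345 .275 111.9 30
python3 - <<'E'
from workcell import env
import cv2,pickle
from h import *
s=env.capture('scene');cv2.imwrite('pics/s7.png',cv2.resize(s['frame'][60:240,275:435],None,fx=4,fy=3.3,interpolation=2))
E
```

```text
clock: 9.3
eef_pos: [0.4631, 0.2234, 0.1803]
orientation: [2.263, 2.166, -0.034]
wrist_force: [1.0, 0.7, -3.4]
grip_width: 0.0096
clock: 9.72
eef_pos: [0.4625, 0.2264, 0.2969]
orientation: [2.26, 2.168, -0.027]
wrist_force: [0.2, 0.6, -4.1]
grip_width: 0.0097
t 9.72 pos [0.4625 0.2264 0.2969] head 87.61 tilt 1.15 F [ 0.2  0.6 -4.1] w 0.0097 err mm [  78.5 -571.4  -21.9] dist 577
[[-0.0295, 0.0053, 0.0017], [-0.0299, 0.0017, 0.0017], [-0.0299, -0.002, 0.0017], [-0.0294, -0.0056, 0.0017], [-0.0291, -0.0073, 0.0017]] [np.float64(-0.122), np.float64(-0.122), np.float64(-0.122), np.float64(-0.057), np.float64(-0.0)]
```

View pics/s7.png

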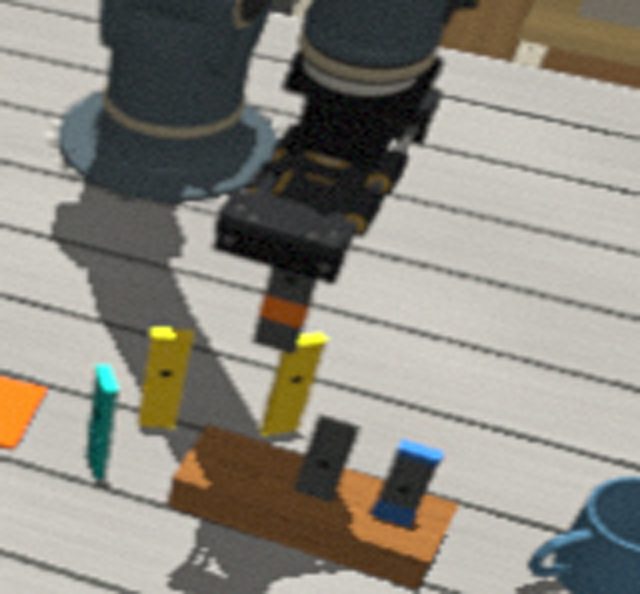

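```bash
python3 -m creep '{"offset":[[-0.025,0.005,0],[-0.035,0.002,0],[-0.038,-0.002,0],[-0.038,-0.007,0],[-0.038,-0.009,0]],"turn":[-0.122,-0.122,-0.122,-0.057,0],"grip":[0,0,0,0,0]}'; python3 plan.py .510 -.27 .29 111.9 38
```

```text
clock: 10.18
eef_pos: [0.4832, 0.0649, 0.2999]
orientation: [1.749, 2.606, -0.019]
wrist_force: [1.2, 0.1, -2.6]
grip_width: 0.0096
t 10.18 pos [0.4832 0.0649 0.2999] head 112.26 tilt 0.73 F [ 1.2  0.1 -2.6] w 0.0096 err mm [  26.8 -334.9   -9.9] dist 336
[[-0.0362, -0.0115, 0.0016], [-0.0362, -0.0113, 0.0016], [-0.0362, -0.0113, 0.0016], [-0.0362, -0.0113, 0.0016], [-0.0362, -0.0113, 0.0016]] [np.float64(0.006), np.float64(-0.0), np.float64(-0.0), np.float64(-0.0), np.float64(-0.0)]
```

```bash
python3 -m creep '{"offset":[[-0.036,-0.0115,0],[-0.036,-0.011,0],[-0.036,-0.011,0],[-0.036,-0.011,0],[-0.036,-0.011,0]],"turn":[0.006,0,0,0,0],"grip":[0,0,0,0,0]}'; python3 plan.py .510 -.262 .29 111.9 38
```

```text
clock: 10.6
eef_pos: [0.4942, -0.1317, 0.2975]
orientation: [-1.753, -2.602, 0.027]
wrist_force: [0.4, -0.1, -3.1]
grip_width: 0.01
t 10.6 pos [ 0.4942 -0.1317  0.2975] head 112.06 tilt 1.01 F [ 0.4 -0.1 -3.1] w 0.01 err mm [  15.8 -130.3   -7.5] dist 132
[[-0.0366, -0.0099, 0.0025], [-0.0366, -0.0098, 0.0025], [-0.0366, -0.0098, 0.0025], [-0.0169, -0.0045, 0.0012], [0.0, 0.0, 0.0]] [np.float64(0.003), np.float64(-0.0), np.float64(-0.0), np.float64(-0.0), np.float64(-0.0)]
```

```bash
python3 -m creep '{"offset":[[-0.035,-0.01,0],[-0.035,-0.01,0],[-0.025,-0.006,0],[-0.01,-0.002,0],[0,0,0]],"turn":[0,0,0,0,0],"grip":[0,0,0,0,0]}'; python3 plan.py .510 -.262 .26 111.9 20
python3 - <<'E'
from workcell import env
import cv2,pickle
from h import *
o=env.get_obs();c=wristcam(env.capture('wrist'),o);c['o']=o;pickle.dump(c,open('w8.pkl','wb'))
cv2.imwrite('pics/w8.png',c['frame'])
s=env.capture('scene');s['o']=env.get_obs();pickle.dump(s,open('s8.pkl','wb'));cv2.imwrite('pics/s8.png',cv2.resize(s['frame'][40:215,120:260],None,fx=4,fy=3.4,interpolation=2))
s=env.capture('top');pickle.dump(s,open('t8.pkl','wb'));cv2.imwrite('pics/t8.png',cv2.resize(s['frame'][130:260,250:400],None,fx=4,fy=4,interpolation=2))
E
```

```text
clock: 11.02
eef_pos: [0.5013, -0.2552, 0.2918]
orientation: [-1.767, -2.58, 0.037]
wrist_force: [0.6, 0.3, -4.0]
grip_width: 0.0098
t 11.02 pos [ 0.5013 -0.2552  0.2918] head 111.21 tilt 1.58 F [ 0.6  0.3 -4. ] w 0.0098 err mm [  8.7  -6.8 -31.8] dist 34
[[-0.0056, 0.0039, 0.0188], [-0.0039, 0.0026, 0.0128], [0.0, 0.0, 0.0], [0.0, 0.0, 0.0], [0.0, 0.0, 0.0]] [np.float64(-0.012), np.float64(-0.0), np.float64(-0.0), np.float64(-0.0), np.float64(-0.0)]
```

View pics/w8.png

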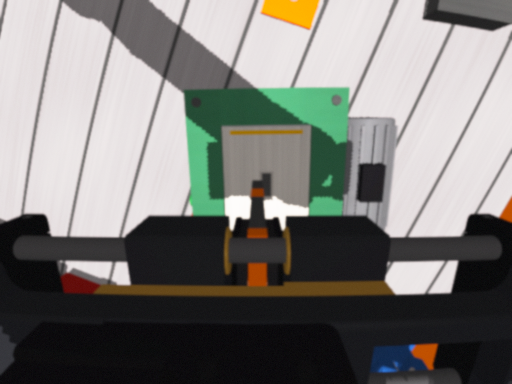

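View pics/s8.png

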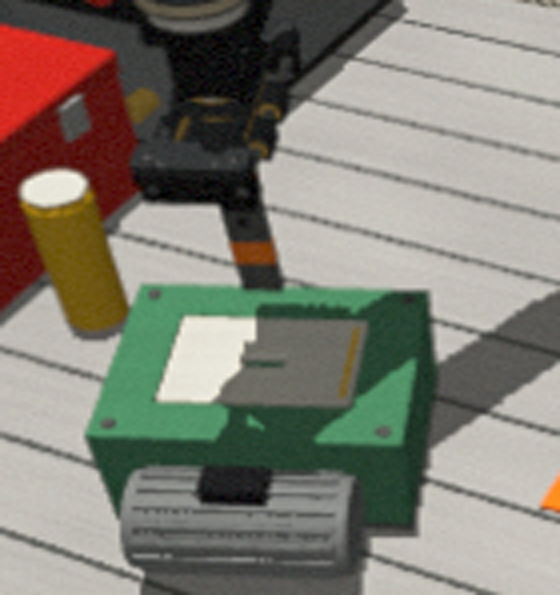

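View pics/t8.png

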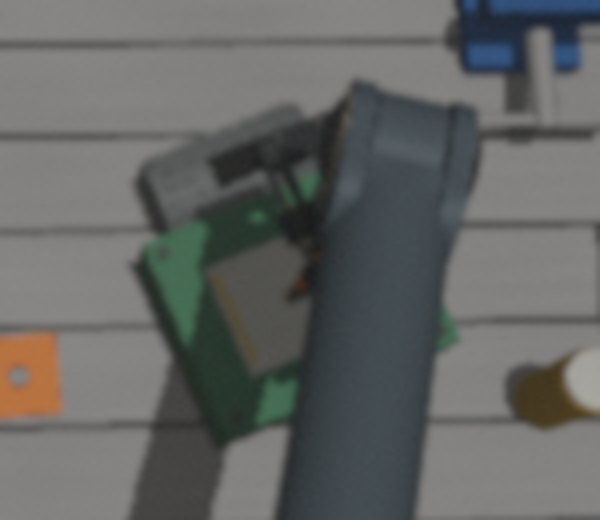

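```bash
python3 - <<'E'
import pickle
from h import *
c=pickle.load(open('w8.pkl','rb'))
X=cloud(c);T=c['T_tool_cam']
Xc=(X@c['R'].T+c['t'])@T[:3,:3].T+T[:3,3]
print('zaxis',Ro.from_rotvec(c['o']['orientation']).as_matrix()[:,2].round(4))
for v in range(176,236,4):
  r=Xc[v,235:285]; ok=(r[:,2]<.105)&(r[:,2]>.0)&(abs(r[:,1])<.02)
  u=np.where(ok)[0]+235
  if len(u): print(v,u.min(),u.max(),'tool mm',(r[ok].mean(0)*1000).round(1),'y',(r[ok][:,1].min()*1000).round(1),(r[ok][:,1].max()*1000).round(1),'world',X[v,u].mean(0).round(4))
cv2.imwrite('pics/w8c.png',cv2.resize(c['frame'][160:290,210:310],None,fx=6,fy=4.5,interpolation=2))
E
```

```text
zaxis [-0.0251 -0.0115 -0.9996]
184 251 261 tool mm [15.4 -1.7 73.9] y -6.4 2.9 world [ 0.4923 -0.2422  0.2179]
188 251 262 tool mm [15.  -1.2 59.6] y -6.0 3.6 world [ 0.4933 -0.2423  0.2323]
192 251 262 tool mm [15.1 -1.1 45.1] y -5.6 3.3 world [ 0.4937 -0.2421  0.2467]
196 250 263 tool mm [14.8 -1.1 33.7] y -6.2 3.9 world [ 0.4941 -0.2422  0.2581]
200 250 263 tool mm [14.3 -1.1 23.8] y -5.9 3.8 world [ 0.4945 -0.2425  0.268 ]
204 250 263 tool mm [14.2 -1.1 13.9] y -5.7 3.6 world [ 0.4949 -0.2425  0.2779]
208 250 263 tool mm [14.  -1.   5.1] y -5.4 3.4 world [ 0.4952 -0.2425  0.2867]
```

View pics/w8c.png

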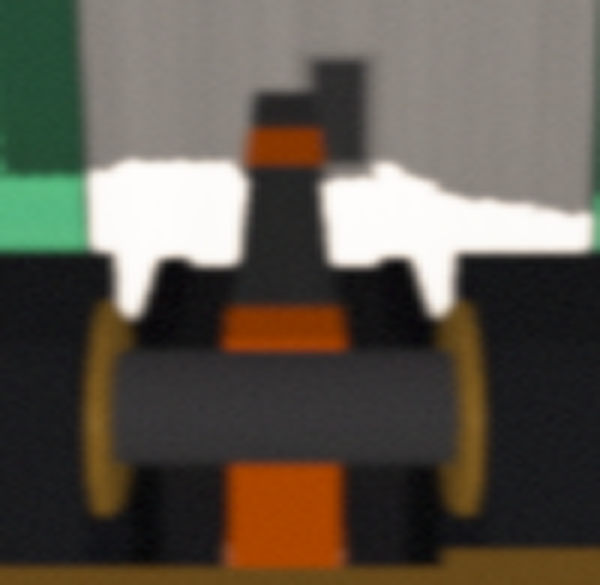

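```bash
cat > bar.py <<'E'
from h import *
from workcell import env
S=np.array([.5102,-.2606]);fx,fy=.0006,-.0015; cx,cy=-.0006,-.0011
o=env.get_obs();R=Ro.from_rotvec(o['orientation']).as_matrix();p=np.array(o['eef_pos'])
f=p+R@[fx,fy,.090];c=p+R@[cx,cy,.025];ax=(c-f)/np.linalg.norm(c-f)
q=f if f[2]>.12 else f+ax*(.116-f[2])/ax[2]
d=np.r_[S-q[:2],0]
print('t',round(o['clock'],2),'z',p[2].round(4),'foot z',f[2].round(4),'centre above plate mm',((c[2]-.12)*1000).round(1),'centre off',((c[:2]-S)*1000).round(1),'tilt',np.arccos(ax[2]).round(3),'head',np.degrees(np.arctan2(R[1,0],R[0,0])).round(2),'F',np.round(o['wrist_force'],1),'w',round(o['grip_width'],4))
print('needed shift tool mm',(R.T@d*1000).round(2),'down in tool per mm along bar',(R.T@-ax).round(3))
E
python3 bar.py
```

```text
t 11.17 z 0.2926 foot z 0.2027 centre above plate mm 147.7 centre off [-9.5  9.2] tilt 0.037 head 111.59 F [ 0.2  0.7 -3.3] w 0.01
needed shift tool mm [-13.24   7.49  -0.19] down in tool per mm along bar [ 0.018 -0.006  1.   ]
```

```bash
python3 -m creep '{"offset":[[-0.007,0.004,0.006],[-0.006,0.0035,0.012],[0,0,0.014],[0,0,0.01],[0,0,0]],"turn":[-0.005,0,0,0,0],"grip":[0,0,0,0,0]}'; python3 bar.py
```

```text
clock: 11.58
eef_pos: [0.5168, -0.2514, 0.2478]
orientation: [-1.733, -2.605, 0.03]
wrist_force: [-0.9, 0.1, -3.2]
grip_width: 0.0097
t 11.58 z 0.2478 foot z 0.1578 centre above plate mm 102.8 centre off [5.3 8. ] tilt 0.034 head 112.74 F [-0.9  0.1 -3.2] w 0.0097
needed shift tool mm [-6.55 -6.13  0.14] down in tool per mm along bar [ 0.018 -0.006  1.   ]
```

```bash
python3 -m creep '{"offset":[[-0.006,-0.005,0],[0,0,0],[0,0,0],[0,0,0],[0,0,0]],"turn":[0.01,0,0,0,0],"grip":[0,0,0,0,0]}'; python3 bar.py
```

```text
clock: 12.0
eef_pos: [0.5152, -0.2583, 0.248]
orientation: [-1.744, -2.598, 0.029]
wrist_force: [0.5, -0.1, -3.0]
grip_width: 0.0095
t 12.0 z 0.248 foot z 0.1581 centre above plate mm 103.0 centre off [3.7 1.1] tilt 0.034 head 112.26 F [ 0.5 -0.1 -3. ] w 0.0095
needed shift tool mm [-0.85 -2.04  0.05] down in tool per mm along bar [ 0.018 -0.006  1.   ]
```

```bash
python3 -m creep '{"offset":[[-0.001,-0.002,0.004],[0,0,0.006],[0,0,0.004],[0,0,0],[0,0,0]],"turn":[0.005,0,0,0,0],"grip":[0,0,0,0,0]}'; python3 bar.py
python3 - <<'E'
from workcell import env
import cv2,pickle
from h import *
o=env.get_obs();c=wristcam(env.capture('wrist'),o);c['o']=o;pickle.dump(c,open('w9.pkl','wb'))
cv2.imwrite('pics/w9c.png',cv2.resize(c['frame'][100:290,190:330],None,fx=4,fy=3,interpolation=2))
s=env.capture('scene');pickle.dump(s,open('s9.pkl','wb'));cv2.imwrite('pics/s9.png',cv2.resize(s['frame'][85:180,150:240],None,fx=6,fy=6,interpolation=2))
E
```

```text
clock: 12.42
eef_pos: [0.5135, -0.2607, 0.2337]
orientation: [-1.753, -2.594, 0.029]
wrist_force: [1.0, -0.2, -3.0]
grip_width: 0.0099
t 12.42 z 0.2337 foot z 0.1438 centre above plate mm 88.8 centre off [ 2.1 -1.3] tilt 0.032 head 111.91 F [ 1.  -0.2 -3. ] w 0.0099
needed shift tool mm [ 0.86  0.32 -0.01] down in tool per mm along bar [ 0.018 -0.006  1.   ]
```

View pics/w9c.png

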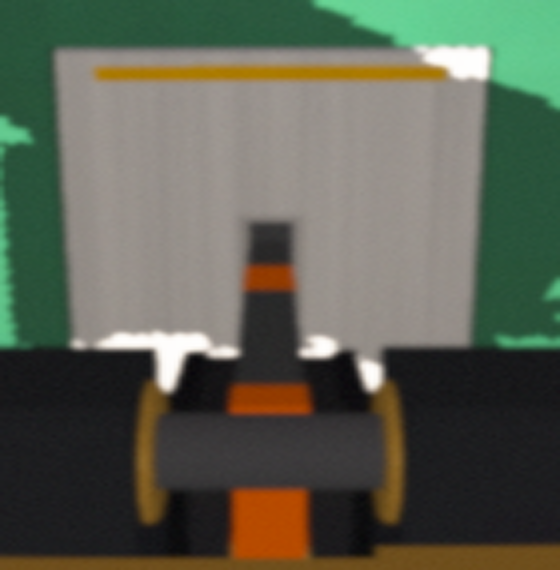

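View pics/s9.png

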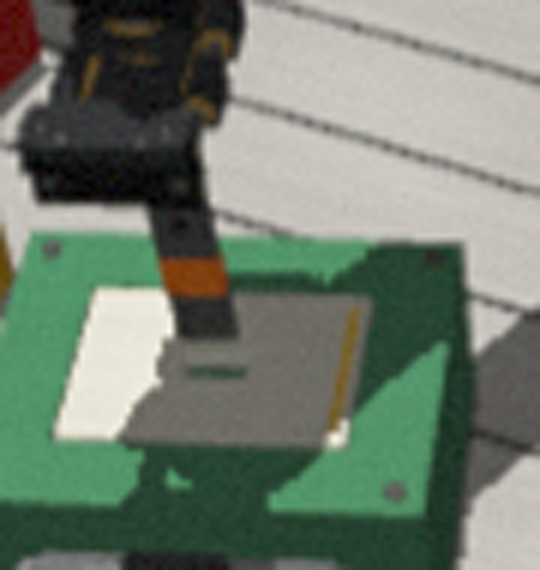

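Wrist crop: the slot's columns line up with the bar's foot at (258,175). Scene: the foot hangs just above the slot. Going down.

```bash
python3 -m creep '{"offset":[[0.001,0.0003,0.005],[0,0,0.005],[0,0,0.004],[0,0,0],[0,0,0]],"turn":[0,0,0,0,0],"grip":[0,0,0,0,0]}'; python3 bar.py
```

```text
clock: 12.93
eef_pos: [0.5134, -0.2595, 0.2185]
orientation: [-1.753, -2.595, 0.028]
wrist_force: [-1.4, 0.9, -3.1]
grip_width: 0.0094
t 12.93 z 0.2185 foot z 0.1285 centre above plate mm 73.5 centre off [ 2.  -0.1] tilt 0.031 head 111.92 F [-1.4  0.9 -3.1] w 0.0094
needed shift tool mm [-0.21 -0.08  0.  ] down in tool per mm along bar [ 0.018 -0.006  1.   ]
```

```bash
python3 -m creep '{"offset":[[0,0,0.003],[0,0,0.004],[0,0,0.004],[0,0,0.003],[0,0,0]],"turn":[0,0,0,0,0],"grip":[0,0,0,0,0]}'; python3 bar.py
```

```text
clock: 13.35
eef_pos: [0.5133, -0.2597, 0.2031]
orientation: [-1.753, -2.595, 0.028]
wrist_force: [0.1, -0.5, -3.5]
grip_width: 0.0099
t 13.35 z 0.2031 foot z 0.1131 centre above plate mm 58.1 centre off [ 1.8 -0.3] tilt 0.031 head 111.92 F [ 0.1 -0.5 -3.5] w 0.0099
needed shift tool mm [-0.02  0.08 -0.  ] down in tool per mm along bar [ 0.018 -0.006  1.   ]
```

```bash
python3 -m creep '{"offset":[[0,0,0.004],[0,0,0.005],[0,0,0.005],[0,0,0.004],[0,0,0]],"turn":[0,0,0,0,0],"grip":[0,0,0,0,0]}'; python3 bar.py
```

```text
clock: 13.77
eef_pos: [0.5128, -0.26, 0.183]
orientation: [-1.753, -2.595, 0.029]
wrist_force: [-0.0, -0.3, -3.5]
grip_width: 0.01
t 13.77 z 0.183 foot z 0.0931 centre above plate mm 38.0 centre off [ 1.3 -0.6] tilt 0.031 head 111.91 F [-0.  -0.3 -3.5] w 0.01
needed shift tool mm [ 0.41  0.13 -0.  ] down in tool per mm along bar [ 0.018 -0.006  1.   ]
```

```bash
python3 -m creep '{"offset":[[0.0004,0,0.005],[0,0,0.005],[0,0,0.004],[0,0,0.002],[0,0,0]],"turn":[0,0,0,0,0],"grip":[0,0,0,0,0]}';python3 -m creep '{"offset":[[0,0,0],[0,0,0],[0,0,0],[0,0,0],[0,0,0]],"turn":[0,0,0,0,0],"grip":[0,0,0,0,0]}'; python3 bar.py
python3 - <<'E'
from workcell import env
import cv2,pickle
from h import *
o=env.get_obs();c=wristcam(env.capture('wrist'),o);c['o']=o;pickle.dump(c,open('w10.pkl','wb'))
cv2.imwrite('pics/w10c.png',cv2.resize(c['frame'][80:290,150:370],None,fx=2.8,fy=2.8,interpolation=2))
s=env.capture('scene');pickle.dump(s,open('s10.pkl','wb'));cv2.imwrite('pics/s10.png',cv2.resize(s['frame'][100:180,150:240],None,fx=7,fy=7,interpolation=2))
X=cloud(s)
for u,v in ((180,150),(205,150),(165,150),(212,140)):print(X[v,u].round(4))
E
```

```text
clock: 14.18
eef_pos: [0.5123, -0.2597, 0.165]
orientation: [-1.753, -2.595, 0.028]
wrist_force: [-0.3, 0.2, -4.0]
grip_width: 0.0096
clock: 14.6
eef_pos: [0.5128, -0.2599, 0.1654]
orientation: [-1.754, -2.596, 0.028]
wrist_force: [-0.1, 0.4, -3.8]
grip_width: 0.0096
t 14.6 z 0.1654 foot z 0.0755 centre above plate mm 20.5 centre off [ 1.3 -0.5] tilt 0.031 head 111.91 F [-0.1  0.4 -3.8] w 0.0096
needed shift tool mm [ 0.55 -0.44  0.01] down in tool per mm along bar [ 0.018 -0.006  1.   ]
[ 0.5375 -0.2654  0.1201]
[ 0.5041 -0.1951  0.119 ]
[ 0.5569 -0.3084  0.1199]
[ 0.4573 -0.1963  0.1201]
```

View pics/s10.png

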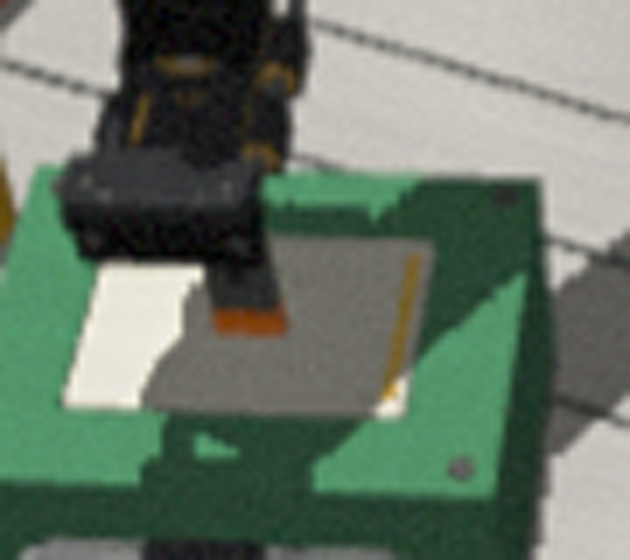

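View pics/w10c.png

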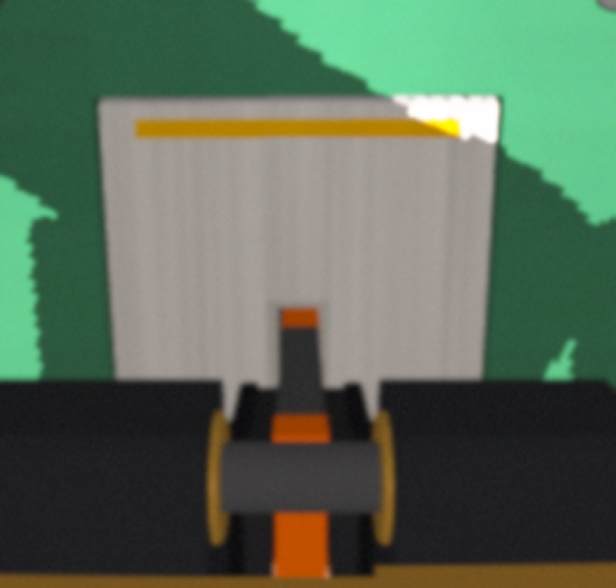

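Band stands half above the plate, the plate is flat at z ≈ 0.12, and the bar is at rest and gripped. Handing in.

```bash
python3 - <<'E'
from workcell import env
print(env.sign_off());o=env.get_obs();print(o['clock'],o['wrist_force'],o['grip_width'])
E
```

```text
the job is handed in; nothing more can be done
None
the job is handed in; nothing more can be done
```

I pressed the guard plate level and lowered the orange-banded bar through its slot. I handed in at about 14.7 s of the 59 s with the bar still gripped; no verdict is reported.

**Last checks:**

| Item | Measured |
|---|---|
| Plate top height, by depth | 0.119–0.120 m across the plate |
| Bar centre above the plate | about 20.5 mm |
| Bar centre from the slot's centre, sideways | about 1.4 mm |
| Bar tilt | about 0.03 rad |
| Grip opening on the bar | 9.6 mm |

- **Band:** the last pictures show about half of it above the plate.
- **Contact:** there was no sign of jamming, as the wrist force stayed at the bar's weight all through the insertion.
- **Other objects:** nothing else was touched that I could see, but I did not measure the bystanders again at the end.
- **Not directly measured:** the catch travel and the grip force. I inferred them from the flush plate and from the lift and the opening.

**What disagreed with the description:**
- **Fingertips:** they reached about 5 mm short of the reported TCP, not 25 mm ahead of it. My first press therefore met nothing, and I pressed and gripped from the measured tip instead.
- **Tool tilt:** it drifted to as much as about 1.6° during fast moves and could not be commanded back, which is where the bar's small tilt comes from.

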